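# Take the retaining ring off a spot lamp with a hook pick

### The arm

A 6-joint arm with a two-finger parallel gripper is mounted at the origin on the work surface. World frame = base frame: x ahead of the robot, y to its left, z up, the work surface at z = 0. Lengths are in m, angles in rad, forces in N, time in s.
With the tool pointing down it reaches from about 0.25 to 0.775 m from the base axis. Payload 4 kg.
Tool frame: the origin (TCP) lies between the finger pads; the fingertips stand 14 mm ahead of it and the grasp point (between the pads) lies 5 mm behind it (robot.tips_ahead is the distance from the TCP to the fingertips, in m); z points along the fingers, y is the direction in which the jaws open and shut (so a half turn about z gives the same grasp; the last joint's range is limited). The gripper opens to 94 mm and grips with 3 to 60 N. Pads are 16 mm wide; open, the fingers measure 119 mm over their backs; the gripper's body (75 mm by 177 mm) begins 78 mm behind the grasp point.
Start: joints at [1.066, 0.087, 1.371, -0, 1.684, -0.103], TCP at [0.215, 0.506, 0.22] pointing down, gripper open.
Joint ranges: [-3.1, 3.1], [-0.76, 2.03], [0.27, 2.55], [-1.08, 4.22], [0.17, 2.65], [-2.57, 2.57]. Speed limits (rad/s): [2.79, 2.79, 3.14, 3.14, 3.14, 3.14].

### API

Orientations are given as [roll, pitch, yaw] about the fixed x, y, z axes, in that order (R = Rz(yaw) Ry(pitch) Rx(roll)).
In Python, from bench import robot, optics, job gives the robot as it stands.
- The arm moves only by the tool apply_moves, never from a script. Its argument "moves" is a list of rows, each a list of 3 entries, a list of its own where there are three numbers: the shift along the tool's x, y, z in cm, then the turn, a rotation vector about the tool's x, y, z in rad, then the opening, from 0 (shut) to 1 (fully open). In form: [[[tx, ty, tz], [rx, ry, rz], grip], ...]. A call has exactly 10 rows; each row is the pose to reach, as a shift and turn from the pose commanded when the call began, along the tool's axes at that moment; what a row does not reach only later rows make up. A row lasts 1/12 s, in which the tool goes at most 41.7 mm and 7.16 degrees, less where a joint would pass 70% of its speed; a pose out of reach is approached as far as the arm can. A call with a gripper value outside its range is refused whole. The fingers move at their own pace and stop on an object; the grip force is fixed at half the most. Time passes only in rows, so rows that repeat a pose let the fingers close, or fill a call up. It gives the time, the measured TCP pose, the force and the opening at its end, in the units of the state.
- robot.get_obs(): the state, without advancing time (a new reading comes with each control period).
- optics.snapshot(name): name is "scene" or "top"; returns the picture (480x640x3 uint8, red, green, blue); there is no depth.
- optics.get_calibration(name): a dict with "fx", "fy", "cx", "cy" (pixels), "k1" (the pictures are not rectified: a ray, as slopes to the right and down, at radius r is drawn at 1 + k1 r^2 times it, then the intrinsics apply), "rvec" (rotation vector, rad) and "tvec" (3), from world to camera coordinates, as OpenCV has them. Camera axes: x right, y down, z forward; pixel columns grow to the right and rows downward; lengths in m; the calibration is good to about 2 mm. A picture is of the moment at which its call begins. get_calibration takes no time and is no camera call.
- job.close_job(): hands the job in, once; it reports no verdict.
The state is a dict: "time": time; "joint_positions": joint angles; "qvel": joint speeds; "joint_torque": joint torques, N m; "tool_pos": TCP position; "ee_rot": TCP orientation; "wrist_force": force on the tool from outside, world axes, zero at the start; "wrist_torque": the same for the moment, N m; "width": finger opening in m.
Only numpy, scipy, OpenCV 4.12 (cv2) and the standard library are available. Lean on these libraries where they do the work, as an engineer would, in place of code of your own. Each camera call takes 0.05 s, during which the arm holds its last target.

### The job

The lamp of the spot on the student's plywood deck is due for changing: take the hook pick from the tool rack, put its hook under one end of the split wire ring that holds the lamp and lift the ring out of its groove with it. Lay the ring flat in the upturned white lid and put the pick back upright in its slot of the rack. Do not lean on the lamp, and leave everything else where it is.

Things in the scene. Friction and masses are not known exactly. Their poses are not given: they have to be found in the camera images.
- spot: round grey die-cast spot fitting, fixed on the plywood deck, open side up: housing 82 mm across, 41.6 mm high, with a 100 mm foot. Origin at the centre of its underside (on the deck top, 60 mm above the table), z up along the bore. The ring lies in a groove under its rolled rim, 36 mm above the origin (wire centre)
- spot_rim (a point): centre of the spot's mouth, level with the top of its rolled rim (mouth 72.6 mm wide). The smooth round rim overhangs the ring by 1.7 mm all round: a ring end pulled straight up with about 4 N springs past it, and when one end has been raised some 10 mm the whole ring snaps out and rests loose on the rim, one side mostly still dipping into the bore
- lamp: the reflector lamp in the spot (fixed here): open bright dish with a glass rim; origin as spot. The rim's flat top, on which the ring lies, is 34 mm above the origin, 32 to 38 mm in radius; inside it the dish is open, 29 mm or more in radius down to 16 mm above the origin; the LED at its bottom reaches 17 mm above the origin. More than 15 N on it breaks it
- ring_mid (a point): centre of the split ring's circle, at half its thickness. Plain round spring wire 4 mm thick, 76 mm outside diameter, 25 g, with a 70 deg gap; both ends turn in radially as straight tails reaching to 13 mm from the centre. z: the ring's axis (up while seated); x points to the middle of the gap. It can be gripped across a tail or across the wire
- end_a (a point): middle of the ring's tail on the +y side of the gap (35 deg to the left of ring x): a point of the wire's centre line, 24 mm from the ring's centre
- end_b (a point): middle of the ring's tail on the -y side of the gap (35 deg to the right of ring x): a point of the wire's centre line, 24 mm from the ring's centre
- pick_grip (a point): centre of the hook pick's black square handle (18 x 18 x 70 mm, upright, z up along it, sides along its x and y; 60 g). From its shoulder, 35 mm below, a 4 mm shank goes down on the axis to a hook pointing to the pick's +x: a level bar 3.2 mm thick, centre line 101.4 mm below this point, to x = 8 mm, then turned up to a tip at x = 12 mm, whose top is 96.9 mm below this point
- pick_hook (a point): the crook of the hook, where a wire comes to lie: on the bar's centre line, 5 mm in front of the shank's axis and 101.4 mm below pick_grip; same axes. In the rack the hook points out of the slot's mouth
- rack: plywood tool rack, 60 mm deep, 130 mm wide, 85 mm high, fixed; origin under its centre. Its 6 mm top board has two U slots, 10 mm wide, open to the front (-x), 64 mm apart along y; tools hang in them by their handles. One holds the hook pick, the other the screwdriver, either way round
- slot_left (a point): where the axis of a tool hangs in the slot on the rack's +y side, on top of the board (85 mm above the table); x points to the rack's back. The slot runs from the front edge, 30 mm before this point, to 12 mm behind it
- slot_right (a point): the same for the slot on the rack's -y side
- lid: upturned white plastic tub lid lying on the table, 132 mm across, 16 mm high, walls 3 mm, inner floor 3 mm above the table; loose, 150 g. Origin at the centre of its underside
- driver: small screwdriver with a round black handle (23 mm, 68 mm long) hanging in the rack's other slot; origin at the bottom of its handle. To be left alone
- tape: roll of clear tape, 54 mm across, 19 mm high, flat on the deck; origin under its centre. To be left alone
- glue: red glue stick with white cap, 29 mm across, 96 mm high, standing on the table; origin under its centre. To be left alone
- pliers: pliers with orange handles lying on the table, 170 mm long; origin near the joint. To be left alone
Not all that is in view belongs to the job. What is shaped like the part that bears pick_grip but blue or pink is not meant.

How it is judged:
On the way:
1. the pick, not the fingers, lifts an end of the ring out of the groove: 5.5 mm or more above its seat (z of any of end_a, end_b in the frame of spot above 0.0415 m and contact force between pick and ring above 0.05 N and contact force between the fingers and ring below 0.1 N), for 0.05 s.
At the end, for the whole second after the job is handed in: The ring lies flat inside the lid (its centre within 35 mm of the lid's, its centre and both ends less than 12 mm above the table), the pick hangs upright (within 7 deg) in a slot of the rack with its handle's shoulder on the board and its axis within 8 mm of the slot's point, both at rest (horizontal distance between ring_mid and lid below 0.035 m and height (world z) of each of ring_mid, end_a, end_b below 0.012 m and (horizontal distance between pick_grip and slot_left below 0.008 m or horizontal distance between pick_grip and slot_right below 0.008 m) and angle between pick_grip's own z axis and vertical below 0.12 rad and height (world z) of pick_grip between 0.115 and 0.127 m and linear speed of each of ring, pick below 0.02 m/s); the robot touches nothing.
It fails at once if the pick or the fingers press on the lamp with more than 15 N (contact force between any of pick, the fingers and lamp above 15 N).
It fails at once if one of the other things is moved by more than 30 mm (distance of any of driver, tape, glue, pliers from where it was at the start of the episode above 0.03 m).
It also fails if it takes over 72 s, if anything falls off the work surface, if the arm or the gripper's body presses on something with over 40 N, if the wrist force passes 120 N, or if a joint passes its speed limit or range.

## Working session

There is one attempt and no reset: what is moved stays moved. The work goes in short steps, Python scripts to look and compute and a tool call to move; the robot and the scene stay as the last step left them, time stands still between calls to the robot, and variables do not carry over. Pictures are saved under pics/ and viewed, and the job is handed in when it is done.

Besides the shell and the picture viewer there is one more tool, called after "Emit:" as name([rows], argument=value, ...), one row to a line, values as JSON. apply_moves: Moves the arm, as the interface text tells. Its arguments: {"type":"object","properties":{"moves":{"type":"array"}},"required":["moves"]}

```bash
ls; mkdir -p pics; python3 - <<'E'
from bench import robot, optics, job
import cv2
for n in("scene","top"):
    im=optics.snapshot(n); cv2.imwrite(f"pics/{n}0.png",im[:,:,::-1]); print(optics.get_calibration(n))
print(robot.get_obs())
E
```

```text
pics
{'fx': 524.1448034410196, 'fy': 524.1448034410196, 'cx': 319.5693998153232, 'cy': 236.00406976927712, 'k1': -0.03742291037101741, 'rvec': array([ 0.92785995,  2.6297894 , -0.87869745]), 'tvec': array([ 0.46590866, -0.13541482,  1.32555264])}
{'fx': 452.5031722245782, 'fy': 452.5031722245782, 'cx': 321.2937450945093, 'cy': 235.89144610691307, 'k1': -0.10748723415982966, 'rvec': array([ 2.1786005 , -2.21450541,  0.04218061]), 'tvec': array([-0.09153004,  0.51490763,  1.17691026])}
{'time': 0.1, 'joint_positions': array([ 1.06591264e+00,  8.78890987e-02,  1.37209058e+00,  1.58543178e-05,
        1.68361093e+00, -1.03078653e-01]), 'qvel': array([ 0.00043055, -0.00099557, -0.00160236,  0.00018087, -0.00118679,
        0.00066011]), 'joint_torque': array([ 1.74756176e-03, -3.41253233e+01, -3.03300619e+01,  7.20267138e-02,
        3.04886070e-02, -9.27455471e-05]), 'tool_pos': array([0.21485541, 0.50578977, 0.21842319]), 'ee_rot': array([-3.13960692e+00, -2.21255806e-04,  2.73978917e+00]), 'wrist_force': array([-0.32670061,  0.90412381, -0.58377071]), 'wrist_torque': array([0.0128827 , 0.00604821, 0.02602425]), 'width': 0.09402874266721062}
```

View pics/scene0.png

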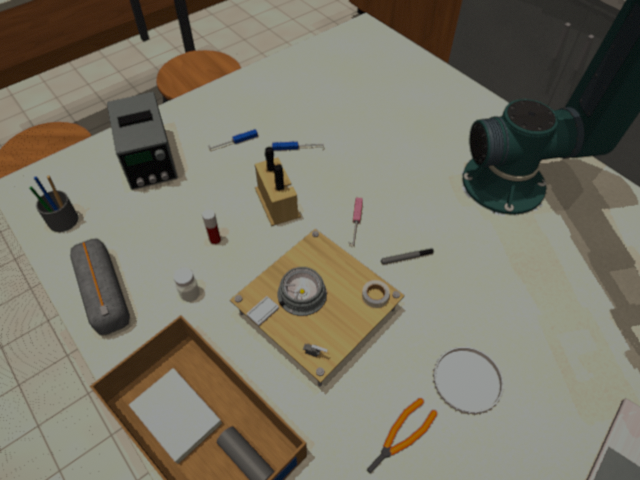

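View pics/top0.png

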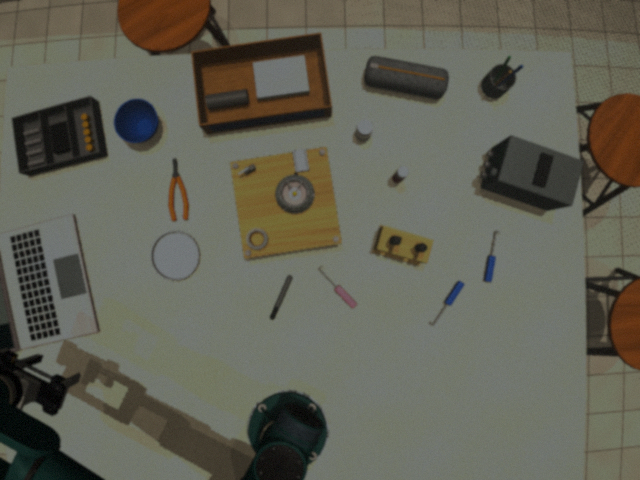

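The scene shows the rack at about (276,190), the spot at (302,290), the lid at (467,380). In the top view they are at (404,246), (295,194) and (176,256). I'll zoom in on each.

```bash
cat > h.py <<'E'
import numpy as np, cv2
from bench import robot, optics, job
from scipy.spatial.transform import Rotation as R
def cam(n):
    c=optics.get_calibration(n); Rm=cv2.Rodrigues(np.array(c['rvec']))[0]; return c,Rm,np.array(c['tvec'])
def proj(n,P):
    c,Rm,t=cam(n); q=(Rm@np.atleast_2d(P).T).T+t; s=q[:,:2]/q[:,2:]; r2=(s**2).sum(1,keepdims=True)
    s=s*(1+c['k1']*r2); return s*c['fx']+[c['cx'],c['cy']]
def ray(n,uv):
    c,Rm,t=cam(n); d=(np.array(uv,float)-[c['cx'],c['cy']])/c['fx']; s=d.copy()
    for _ in range(20): s=d/(1+c['k1']*(s**2).sum())
    return -Rm.T@t, Rm.T@np.array([*s,1])
def onz(n,uv,z):
    o,d=ray(n,uv); return o+d*(z-o[2])/d[2]
def tri(u1,u2):
    o1,d1=ray('scene',u1);o2,d2=ray('top',u2)
    A=np.array([d1,-d2]).T; k=np.linalg.lstsq(A,o2-o1,rcond=None)[0]
    a=o1+d1*k[0];b=o2+d2*k[1]; return (a+b)/2,np.linalg.norm(a-b)
def crop(im,x,y,w,h,s,name):
    c=cv2.resize(im[y:y+h,x:x+w],None,fx=s,fy=s,interpolation=cv2.INTER_CUBIC)
    c=np.clip(c.astype(float)*1.5,0,255).astype(np.uint8)
    cv2.imwrite(name,c[:,:,::-1])
E
python3 - <<'E'
from h import *
S=cv2.imread('pics/scene0.png')[:,:,::-1];T=cv2.imread('pics/top0.png')[:,:,::-1]
a=lambda im,x,y,w,h,s:np.clip(cv2.resize(im[y:y+h,x:x+w],None,fx=s,fy=s,interpolation=cv2.INTER_CUBIC)*1.6,0,255).astype(np.uint8)
v=np.hstack([a(S,267,255,70,70,5.5),a(T,260,160,70,70,5.5)])
w=np.hstack([a(S,240,135,70,70*3//4+40,5.5)[:385],a(T,370,210,70,70,5.5)])
cv2.imwrite('pics/z1.png',v[:,:,::-1]);cv2.imwrite('pics/z2.png',w[:,:,::-1]);print(v.shape,w.shape)
E
```

```text
(385, 770, 3) (385, 770, 3)
```

View pics/z1.png

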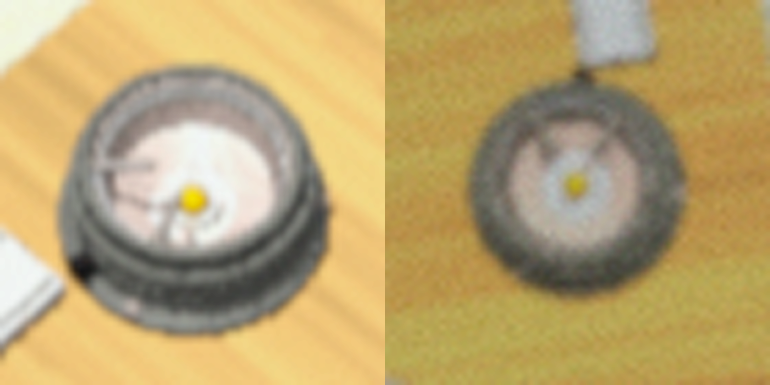

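View pics/z2.png

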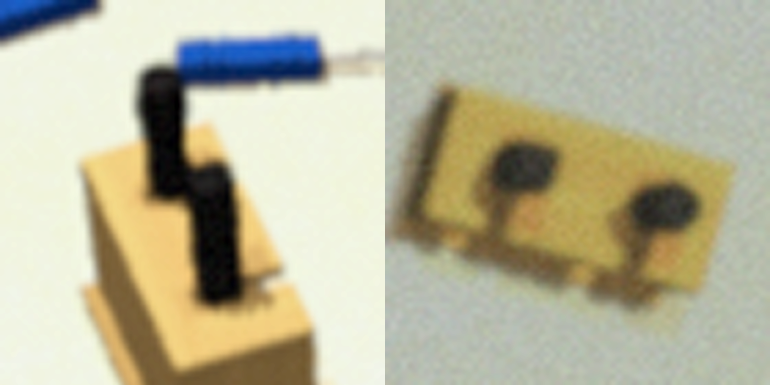

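```bash
python3 - <<'E'
from h import *
S=np.mean([optics.snapshot('scene').astype(float) for _ in range(10)],0)
T=np.mean([optics.snapshot('top').astype(float) for _ in range(10)],0)
np.save('S.npy',S);np.save('T.npy',T)
a=lambda im,x,y,w,h,s:np.clip(cv2.resize(im[y:y+h,x:x+w],None,fx=s,fy=s,interpolation=cv2.INTER_CUBIC)*1.6,0,255).astype(np.uint8)
b=lambda im,x,y,w,h,s:np.clip(cv2.resize(im[y:y+h,x:x+w],None,fx=s,fy=s,interpolation=cv2.INTER_CUBIC)*3,0,255).astype(np.uint8)
for n,v in dict(a1=np.hstack([a(S,275,260,55,55,7),a(T,267,167,55,55,7)]),a2=np.hstack([b(S,248,140,55,85,7),b(T,375,210,55,85,7)])).items():
  cv2.imwrite(f'pics/{n}.png',v[:,:,::-1])
for n in('scene','top'):print(n,ray(n,(320,240))[0])
E
```

```text
scene [0.93719448 0.40848228 0.97329676]
top [ 0.46126302 -0.1059379   1.19776416]
```

View pics/a1.png

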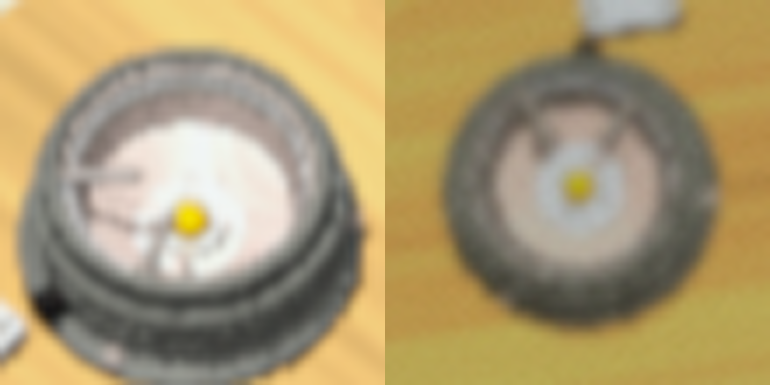

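View pics/a2.png

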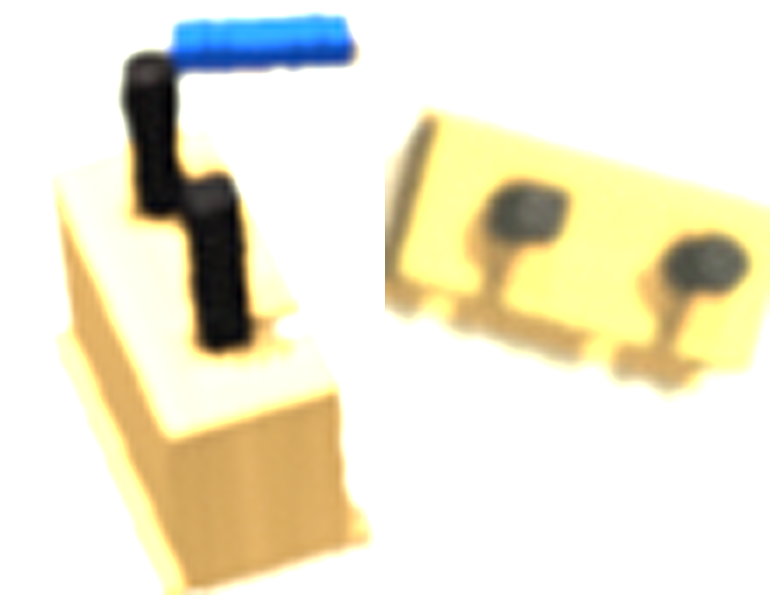

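```bash
cat >> h.py <<'E'
def circ(c,r,z,n=60):
    a=np.linspace(0,2*np.pi,n); return np.c_[c[0]+r*np.cos(a),c[1]+r*np.sin(a),np.full(n,z)]
def big(im,n,x,y,w,h,s,curves,g=1.8):
    v=np.clip(cv2.resize(im[y:y+h,x:x+w],None,fx=s,fy=s,interpolation=cv2.INTER_CUBIC)*g,0,255).astype(np.uint8).copy()
    for P,col in curves:
        p=((proj(n,P)-[x,y]+.5)*s-.5)
        cv2.polylines(v,[np.round(p*8).astype(np.int32).reshape(-1,1,2)],False,col,1,cv2.LINE_AA,3)
    return v
E
cat > spot.py <<'E'
from h import *
import sys
cx,cy,yaw=map(float,sys.argv[1:4]); 
S=np.load('S.npy');T=np.load('T.npy'); c=(cx,cy)
cs=[(circ(c,.05,.06),(255,0,0)),(circ(c,.041,.095),(255,255,0)),(circ(c,.0363,.1016),(0,255,0))]
for s in(1,-1):
    a=yaw+s*np.radians(35); u=np.array([np.cos(a),np.sin(a)])
    cs.append((np.array([[*(np.array(c)+u*.036),.096],[*(np.array(c)+u*.013),.096]]),(0,0,255) if s>0 else (255,0,255)))
cs.append((circ(c,.0008,.077),(0,0,0)))
L=[big(S,'scene',275,260,55,55,7,[]),big(T,'top',267,167,55,55,7,[]),big(S,'scene',275,260,55,55,7,cs),big(T,'top',267,167,55,55,7,cs)]
v=np.vstack([np.hstack(L[:2]),np.hstack(L[2:])])[:, :]
v=cv2.resize(v,None,fx=.77,fy=.77,interpolation=cv2.INTER_AREA)
cv2.imwrite(sys.argv[4],v[:,:,::-1])
E
python3 - <<'E'
from h import *
print(tri((302.1,291.3),(294.9,193.6)), onz('top',(295.1,194.1),.09),onz('scene',(302.1,291.3),.077),onz('top',(294.9,193.6),.077))
E
python3 spot.py 0.57 -0.035 0.0 pics/sp1.png
```

```text
(array([ 0.61782626, -0.03495663,  0.0668072 ]), np.float64(0.001763315840232564)) [ 0.61401611 -0.03746099  0.09      ] [ 0.62078758 -0.02936438  0.077     ] [ 0.61707307 -0.03617395  0.077     ]
```

```bash
python3 spot.py 0.617 -0.034 0.0 pics/sp1.png
```

```text
(no output)
```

View pics/sp1.png

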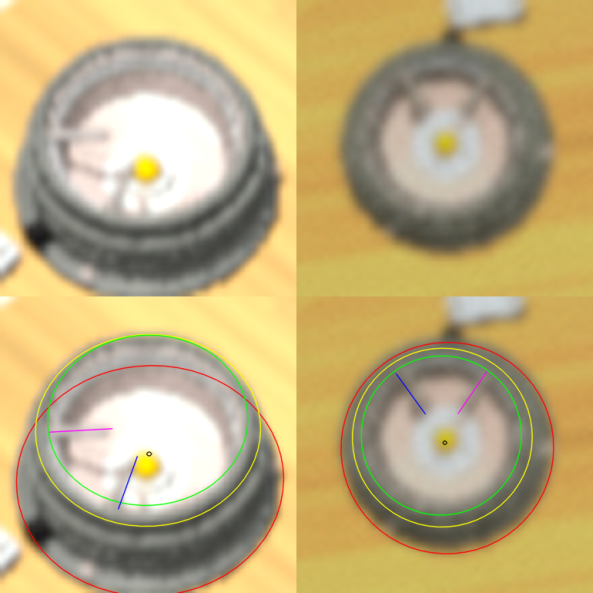

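```bash
cat > rack.py <<'E'
from h import *
import sys
x,y,yaw=map(float,sys.argv[1:4])
S=np.load('S.npy');T=np.load('T.npy')
def W(P):
    P=np.atleast_2d(P);c,s=np.cos(yaw),np.sin(yaw);return np.c_[x+c*P[:,0]-s*P[:,1],y+s*P[:,0]+c*P[:,1],P[:,2]]
def box(cx,cy,hx,hy,z0,z1):
    q=np.array([[-1,-1],[1,-1],[1,1],[-1,1],[-1,-1]])*[hx,hy]+[cx,cy]
    o=[np.c_[q,[z]*5] for z in(z0,z1)]
    return o+[np.array([[*q[i],z0],[*q[i],z1]]) for i in range(4)]
cs=[(W(b),(255,0,0)) for b in box(0,0,.03,.065,0.,.085)]
ox=0.0
for sy,col in((.032,(0,255,0)),(-.032,(0,0,255))):
    cs+=[(W(b),col) for b in box(ox,sy,.009,.009,.085,.155)]
    cs.append((W(np.array([[-.03,sy-.005,.085],[.012,sy-.005,.085],[.012,sy+.005,.085],[-.03,sy+.005,.085]])),(0,255,255)))
A=(S,'scene',243,135,70,100,5);B=(T,'top',365,215,70,60,5)
f=lambda a,c:big(*a,c,g=2.5)
l=np.hstack([f(A,[]),f(A,cs)]);cv2.imwrite('pics/'+sys.argv[4]+'s.png',l[:,:,::-1])
l=np.hstack([f(B,[]),f(B,cs)]);cv2.imwrite('pics/'+sys.argv[4]+'t.png',l[:,:,::-1])
E
python3 - <<'E'
from h import *
for uv in((381.4,225.4),(377.1,249.3),(427.1,262.9),(431,240)):print(onz('top',uv,.085))
for uv in((255.9,165.4),(272.3,202.9),(295.9,196)):print(onz('scene',uv,.085))
E
```

```text
[ 0.5335568 -0.2489918  0.085    ]
[ 0.47480981 -0.23708721  0.085     ]
[ 0.43909975 -0.36026055  0.085     ]
[ 0.49545838 -0.37140699  0.085     ]
[ 0.49684006 -0.36691235  0.085     ]
[ 0.53505057 -0.24782713  0.085     ]
[ 0.48154901 -0.23117893  0.085     ]
```

```bash
python3 rack.py 0.487 -0.302 -0.295 r1
```

```text
(no output)
```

View pics/r1s.png

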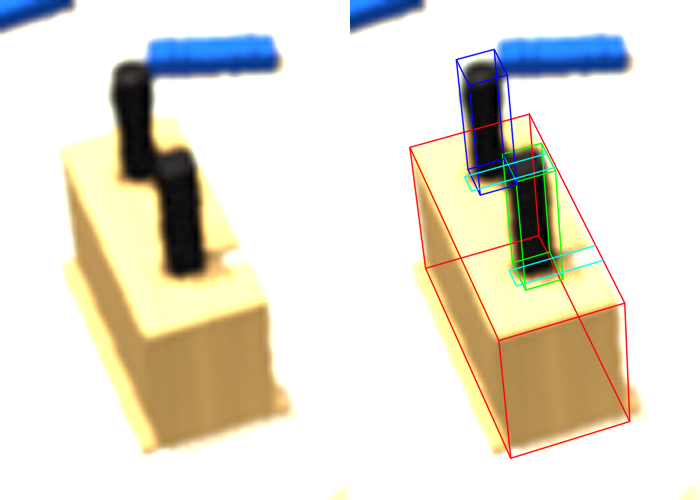

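View pics/r1t.png

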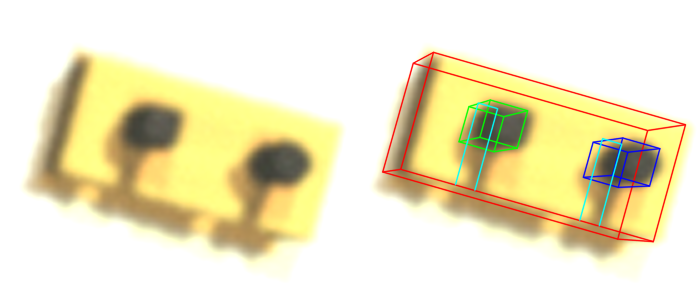

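```bash
cat > mv.py <<'E'
from h import *
import sys
# usage: mv.py x y z yaw  -> delta in tool frame
x,y,z,yaw=map(float,sys.argv[1:5]); o=robot.get_obs()
p=np.array(o['tool_pos']); Rm=R.from_euler('xyz',o['ee_rot']).as_matrix()
Rt=R.from_euler('xyz',[np.pi,0,yaw]).as_matrix()
print('t',o['time'],'pos',p.round(4),'rpy',np.round(o['ee_rot'],4),'w',round(o['width'],4),'F',np.round(o['wrist_force'],2))
print('shift cm',(Rm.T@(np.array([x,y,z])-p)*100).round(2),'rot',R.from_matrix(Rm.T@Rt).as_rotvec().round(4))
E
python3 mv.py .4965 -.274 .25 1.276
```

```text
t 1.1 pos [0.2151 0.5062 0.2195] rpy [ 3.1415e+00 -1.0000e-04  2.7398e+00] w 0.0938 F [ 0.53 -0.05  0.16]
shift cm [-56.41 -60.8   -3.06] rot [ 0.0000e+00 -1.0000e-04  1.4638e+00]
```

Emit:
apply_moves([
  [[-56.4, -60.8, -3.0], [0, 0, 1.464], 1],
  [[-56.4, -60.8, -3.0], [0, 0, 1.464], 1],
  [[-56.4, -60.8, -3.0], [0, 0, 1.464], 1],
  [[-56.4, -60.8, -3.0], [0, 0, 1.464], 1],
  [[-56.4, -60.8, -3.0], [0, 0, 1.464], 1],
  [[-56.4, -60.8, -3.0], [0, 0, 1.464], 1],
  [[-56.4, -60.8, -3.0], [0, 0, 1.464], 1],
  [[-56.4, -60.8, -3.0], [0, 0, 1.464], 1],
  [[-56.4, -60.8, -3.0], [0, 0, 1.464], 1],
  [[-56.4, -60.8, -3.0], [0, 0, 1.464], 1],
])

```text
time: 1.93
tool_pos: [0.3564, 0.1127, 0.235]
ee_rot: [3.14, -0.001, 1.484]
wrist_force: [0.9, -0.5, 0.1]
width: 0.094
```

```bash
python3 mv.py .4965 -.274 .25 1.276
```

```text
t 1.9333 pos [0.3564 0.1127 0.235 ] rpy [ 3.1400e+00 -6.0000e-04  1.4841e+00] w 0.094 F [ 0.95 -0.51  0.11]
shift cm [-37.31  17.3   -1.49] rot [ 0.0016 -0.0007  0.2081]
```

Emit:
apply_moves([
  [[-37.3, 17.3, -1.5], [0, 0, 0.208], 1],
  [[-37.3, 17.3, -1.5], [0, 0, 0.208], 1],
  [[-37.3, 17.3, -1.5], [0, 0, 0.208], 1],
  [[-37.3, 17.3, -1.5], [0, 0, 0.208], 1],
  [[-37.3, 17.3, -1.5], [0, 0, 0.208], 1],
  [[-37.3, 17.3, -1.5], [0, 0, 0.208], 1],
  [[-37.3, 17.3, -1.5], [0, 0, 0.208], 1],
  [[-37.3, 17.3, -1.5], [0, 0, 0.208], 1],
  [[-37.3, 17.3, -1.5], [0, 0, 0.208], 1],
  [[-37.3, 17.3, -1.5], [0, 0, 0.208], 1],
])

```text
time: 2.77
tool_pos: [0.4989, -0.274, 0.2493]
ee_rot: [3.141, 0.0, 1.281]
wrist_force: [-0.1, -0.2, 0.2]
width: 0.094
```

```bash
python3 mv.py .4965 -.274 .25 1.276; python3 - <<'E'
from h import *
S=optics.snapshot('scene');T=optics.snapshot('top')
cv2.imwrite('pics/s2.png',S[:,:,::-1]);cv2.imwrite('pics/t2.png',T[:,:,::-1])
E
```

```text
t 2.7667 pos [ 0.4989 -0.274   0.2493] rpy [3.1414e+00 1.0000e-04 1.2805e+00] w 0.094 F [-0.06 -0.25  0.22]
shift cm [-0.07 -0.23 -0.07] rot [0.0002 0.0001 0.0045]
```

View pics/s2.png

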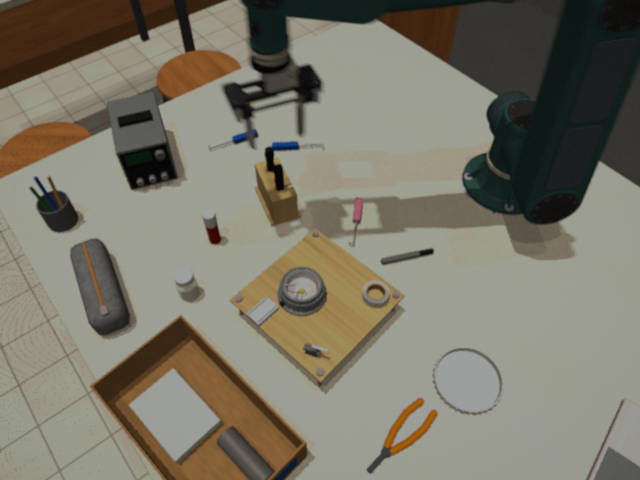

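View pics/t2.png

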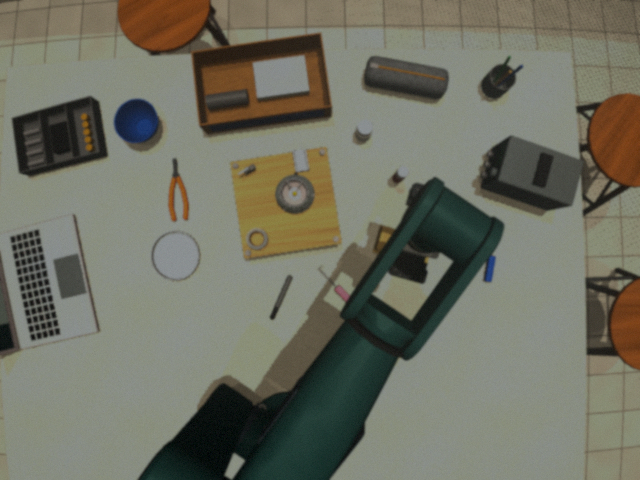

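```bash
cat > grip.py <<'E'
from h import *
import sys
# overlay finger boxes on scene snapshot
o=robot.get_obs();p=np.array(o['tool_pos']);Rm=R.from_euler('xyz',o['ee_rot']).as_matrix();w=o['width']/2
x,y,W,H,s=map(int,sys.argv[2:7])
im=np.mean([optics.snapshot('scene').astype(float) for _ in range(4)],0);np.save('cur.npy',im)
cs=[]
for sg in(1,-1):
    for yy in(w,w+.0125):
        q=np.array([[-.008,sg*yy,-.03],[-.008,sg*yy,.014],[.008,sg*yy,.014],[.008,sg*yy,-.03]])
        cs.append((p+(Rm@q.T).T,(255,0,0) if sg>0 else (0,0,255)))
g=float(sys.argv[7]) if len(sys.argv)>7 else 2.2
v=np.hstack([big(im,'scene',x,y,W,H,s,[],g),big(im,'scene',x,y,W,H,s,cs,g)])
cv2.imwrite(sys.argv[1],v[:,:,::-1])
E
python3 grip.py pics/g1.png 220 60 110 150 3
```

```text
(no output)
```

View pics/g1.png

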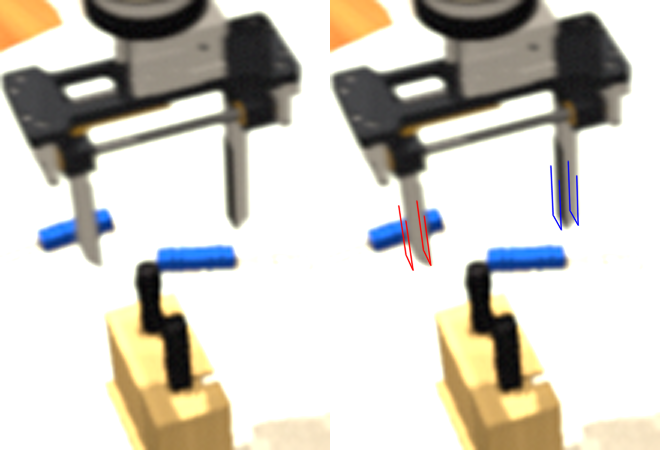

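```bash
python3 - <<'E'
from h import *
P=np.array([.4965,-.2714,.12]);J=[]
for d in np.eye(3)*.001: J.append((proj('scene',P+d)-proj('scene',P))[0])
J=np.array(J).T;print(J); print(np.linalg.solve(J[:,:2],[.8,.7]))
T=[]
for d in np.eye(3)*.001: T.append((proj('top',P+d)-proj('top',P))[0])
print(np.array(T).T)
E
```

```text
[[-0.36252847  0.2662166  -0.0248723 ]
 [ 0.20533661  0.25618207 -0.31025751]]
[-0.12602939  2.83344745]
[[-0.00953955 -0.41686116  0.06374216]
 [-0.41851946  0.00699685 -0.01477165]]
```

```bash
python3 mv.py .496 -.2725 .165 1.276
```

```text
t 3.0667 pos [ 0.4984 -0.2702  0.2497] rpy [-3.1415e+00 -6.0000e-04  1.2827e+00] w 0.0938 F [-0.33 -0.07 -0.04]
shift cm [-0.29 -0.17  8.47] rot [-0.     -0.0006  0.0067]
```

```bash
python3 - <<'E'
from h import *
for _ in range(8):
    o=robot.get_obs();print(round(o['time'],3),o['tool_pos'].round(4),o['ee_rot'].round(4),o['joint_positions'].round(4)[:3]);optics.snapshot('scene')
E
```

```text
3.067 [ 0.4984 -0.2702  0.2497] [-3.1415e+00 -6.0000e-04  1.2827e+00] [-0.5971  0.1216  1.2737]
3.117 [ 0.4985 -0.27    0.2501] [ 3.1410e+00 -2.0000e-04  1.2832e+00] [-0.5966  0.1208  1.2738]
3.167 [ 0.4985 -0.2699  0.2503] [ 3.1406 -0.      1.2835] [-0.5964  0.1205  1.2739]
3.217 [ 0.4985 -0.2699  0.2503] [3.1404e+00 1.0000e-04 1.2836e+00] [-0.5963  0.1204  1.2738]
3.267 [ 0.4986 -0.27    0.2503] [3.1404e+00 2.0000e-04 1.2835e+00] [-0.5965  0.1206  1.2737]
3.317 [ 0.4986 -0.2702  0.2502] [3.1405e+00 2.0000e-04 1.2833e+00] [-0.5967  0.1209  1.2736]
3.367 [ 0.4986 -0.2704  0.2501] [3.1406e+00 2.0000e-04 1.2830e+00] [-0.5969  0.1212  1.2734]
3.417 [ 0.4986 -0.2705  0.25  ] [3.1408e+00 1.0000e-04 1.2828e+00] [-0.5972  0.1215  1.2732]
```

Emit:
apply_moves([
  [[-0.3, -0.2, 1], [0, 0, 0.007], 1],
  [[-0.3, -0.2, 3], [0, 0, 0.007], 1],
  [[-0.3, -0.2, 5], [0, 0, 0.007], 1],
  [[-0.3, -0.2, 7], [0, 0, 0.007], 1],
  [[-0.3, -0.2, 8], [0, 0, 0.007], 1],
  [[-0.3, -0.2, 8.5], [0, 0, 0.007], 1],
  [[-0.3, -0.2, 8.5], [0, 0, 0.007], 1],
  [[-0.3, -0.2, 8.5], [0, 0, 0.007], 1],
  [[-0.3, -0.2, 8.5], [0, 0, 0.007], 1],
  [[-0.3, -0.2, 8.5], [0, 0, 0.007], 1],
])

```text
time: 4.3
tool_pos: [0.4965, -0.2741, 0.1661]
ee_rot: [3.139, 0.001, 1.275]
wrist_force: [-0.3, -0.6, 0.1]
width: 0.0941
```

```bash
python3 grip.py pics/g2.png 220 90 110 120 3;python3 mv.py .496 -.2725 .13 1.276;
```

```text
t 4.5 pos [ 0.4961 -0.2738  0.1652] rpy [3.1404e+00 3.0000e-04 1.2748e+00] w 0.0943 F [-0.47  0.83  0.29]
shift cm [ 0.12 -0.05  3.52] rot [ 0.0012  0.0003 -0.0012]
```

View pics/g2.png

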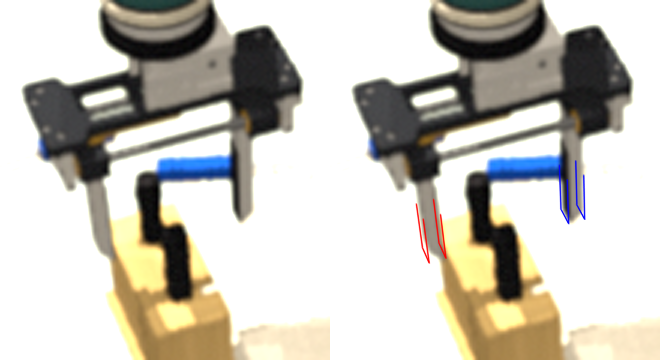

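Emit:
apply_moves([
  [[0.1, 0, 1], [0, 0, 0], 1],
  [[0.1, 0, 2.5], [0, 0, 0], 1],
  [[0.1, 0, 3.5], [0, 0, 0], 1],
  [[0.1, 0, 3.8], [0, 0, 0], 1],
  [[0.1, 0, 3.8], [0, 0, 0], 0],
  [[0.1, 0, 3.8], [0, 0, 0], 0],
  [[0.1, 0, 3.8], [0, 0, 0], 0],
  [[0.1, 0, 3.8], [0, 0, 0], 0],
  [[0.1, 0, 3.8], [0, 0, 0], 0],
  [[0.1, 0, 3.8], [0, 0, 0], 0],
])

```text
time: 5.33
tool_pos: [0.4964, -0.2728, 0.1271]
ee_rot: [3.141, 0.0, 1.275]
wrist_force: [0.8, 0.5, 0.3]
width: 0.0575
```

```bash
python3 grip.py pics/g3.png 220 90 110 120 3;python3 mv.py .496 -.2725 .13 1.276;
```

```text
t 5.5333 pos [ 0.4962 -0.2726  0.1267] rpy [ 3.1413 -0.      1.2748] w 0.0417 F [-0.2  -0.79  0.47]
shift cm [ 0.01 -0.02 -0.33] rot [ 0.0003 -0.     -0.0012]
```

View pics/g3.png

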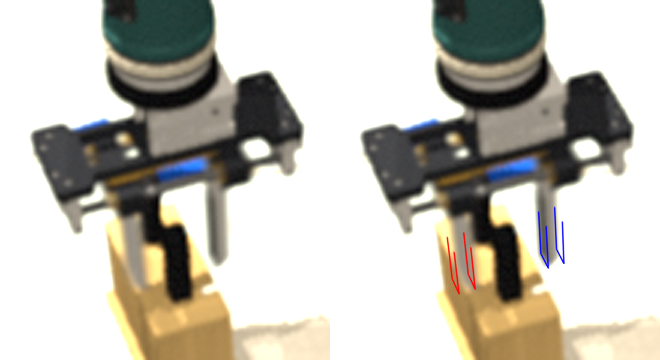

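Still closing: the fingers straddle the near handle (175,260 in the crop), with the driver clear behind it. I'll hold so they can shut.

Emit:
apply_moves([
  [[0, 0, 0], [0, 0, 0], 0],
  [[0, 0, 0], [0, 0, 0], 0],
  [[0, 0, 0], [0, 0, 0], 0],
  [[0, 0, 0], [0, 0, 0], 0],
  [[0, 0, 0], [0, 0, 0], 0],
  [[0, 0, 0], [0, 0, 0], 0],
  [[0, 0, 0], [0, 0, 0], 0],
  [[0, 0, 0], [0, 0, 0], 0],
  [[0, 0, 0], [0, 0, 0], 0],
  [[0, 0, 0], [0, 0, 0], 0],
])

```text
time: 6.37
tool_pos: [0.4961, -0.2726, 0.1265]
ee_rot: [3.142, -0.0, 1.275]
wrist_force: [0.4, 0.4, -0.4]
width: 0.0182
```

```bash
python3 grip.py pics/g4.png 220 90 110 120 3;python3 mv.py .496 -.2725 .25 1.276;
```

```text
t 6.5667 pos [ 0.4961 -0.2726  0.1265] rpy [-3.1415e+00 -1.0000e-04  1.2748e+00] w 0.0174 F [ 0.5  -0.15 -0.27]
shift cm [ 1.000e-02 -1.000e-02 -1.235e+01] rot [-0.     -0.0001 -0.0012]
```

View pics/g4.png

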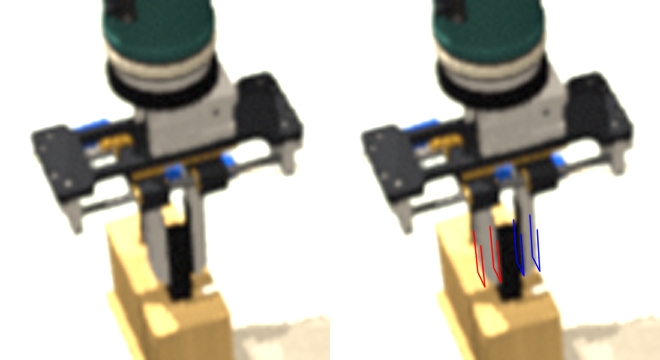

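Emit:
apply_moves([
  [[0, 0, -1], [0, 0, 0], 0],
  [[0, 0, -2.5], [0, 0, 0], 0],
  [[0, 0, -4.5], [0, 0, 0], 0],
  [[0, 0, -6.5], [0, 0, 0], 0],
  [[0, 0, -8.5], [0, 0, 0], 0],
  [[0, 0, -10.5], [0, 0, 0], 0],
  [[0, 0, -12.5], [0, 0, 0], 0],
  [[0, 0, -14], [0, 0, 0], 0],
  [[0, 0, -15], [0, 0, 0], 0],
  [[0, 0, -15], [0, 0, 0], 0],
])

```text
time: 7.4
tool_pos: [0.4969, -0.2732, 0.28]
ee_rot: [3.136, 0.002, 1.275]
wrist_force: [0.3, 0.4, -0.0]
width: 0.018
```

```bash
python3 grip.py pics/g5.png 220 60 110 150 3; python3 mv.py .631 -.031 .26 .611
```

```text
t 7.6 pos [ 0.4957 -0.2723  0.275 ] rpy [-3.1390e+00 -9.0000e-04  1.2748e+00] w 0.0178 F [-0.23  0.24 -1.24]
shift cm [27.03  5.91  1.51] rot [-0.0028 -0.      0.6638]
```

View pics/g5.png

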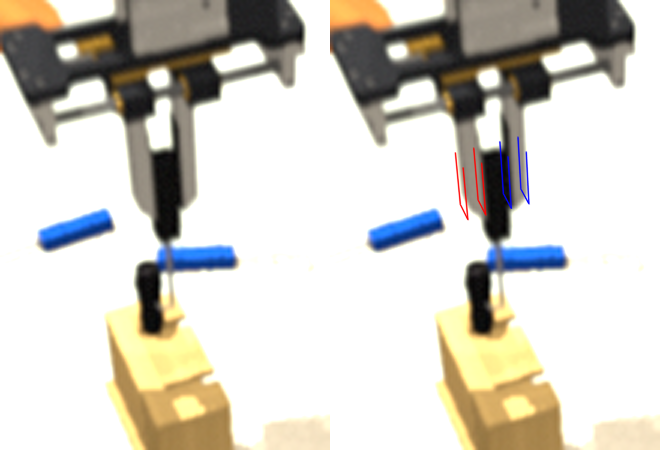

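```bash
cat > sp2.py <<'E'
from h import *
import sys
cx,cy,yaw=map(float,sys.argv[1:4]); n=sys.argv[5]; im=np.load(sys.argv[6]) if len(sys.argv)>6 else np.load({'scene':'S.npy','top':'T.npy'}[n]); c=(cx,cy)
x,y,w,h={'scene':(272,258,60,62),'top':(270,170,50,50)}[n]
cs=[(circ(c,.05,.06),(255,0,0)),(circ(c,.041,.098),(255,255,0)),(circ(c,.0363,.1016),(0,255,0)),(circ(c,.0015,.077),(0,0,0)),(circ(c,.032,.094),(0,255,255))]
for s in(1,-1):
    a=yaw+s*np.radians(35); u=np.array([np.cos(a),np.sin(a)]);q=np.array([-u[1],u[0]])*.002
    e=lambda r,k:[*(np.array(c)+u*r+k*q),.096]
    cs.append((np.array([e(.037,1),e(.013,1),e(.013,-1),e(.037,-1)]),(0,0,255) if s>0 else (255,0,255)))
a=[big(im,n,x,y,w,h,6.6 if n=='scene' else 8,k,1.5) for k in([],cs)]
cv2.imwrite(sys.argv[4],np.hstack(a)[:,:,::-1])
E
python3 sp2.py .6205 -.030 0 pics/q1.png scene; python3 sp2.py .617 -.034 0 pics/q2.png top
```

```text
(no output)
```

View pics/q1.png

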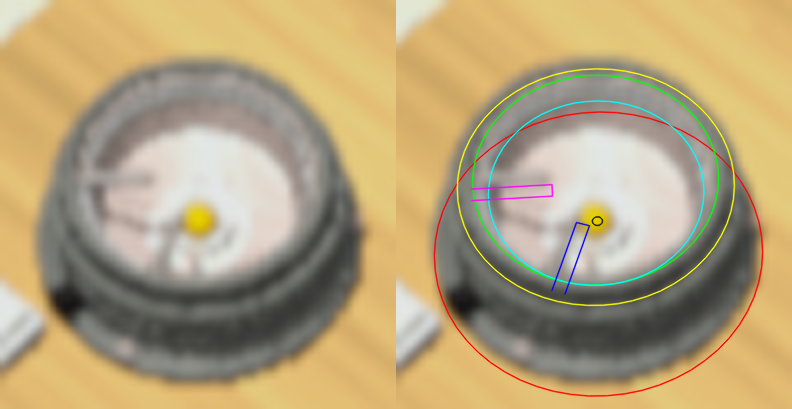

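View pics/q2.png

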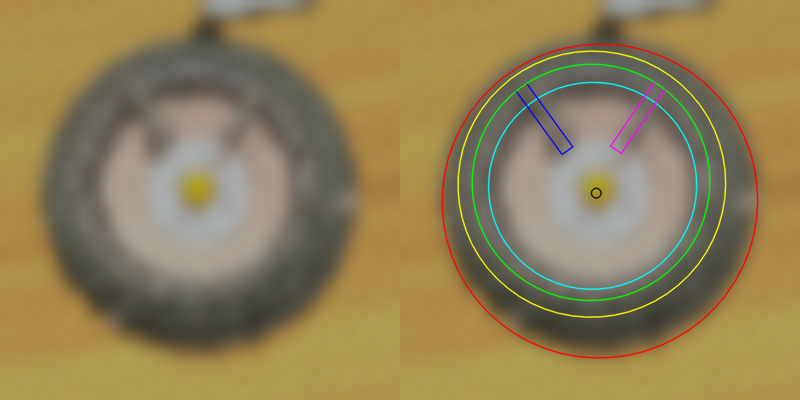

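```bash
python3 mv.py .6402 -.0385 .255 .349
```

```text
t 7.6 pos [ 0.4957 -0.2723  0.275 ] rpy [-3.1390e+00 -9.0000e-04  1.2748e+00] w 0.0178 F [-0.23  0.24 -1.24]
shift cm [26.58  7.01  2.  ] rot [-2.800e-03  4.000e-04  9.258e-01]
```

Emit:
apply_moves([
  [[2, 0.5, 0], [0, 0, 0.08], 0],
  [[5, 1.3, 0], [0, 0, 0.18], 0],
  [[8, 2.1, 0.2], [0, 0, 0.3], 0],
  [[11.5, 3, 0.5], [0, 0, 0.42], 0],
  [[15, 4, 1], [0, 0, 0.54], 0],
  [[18.5, 4.9, 1.4], [0, 0, 0.66], 0],
  [[21.5, 5.7, 1.7], [0, 0, 0.78], 0],
  [[24.5, 6.5, 2], [0, 0, 0.88], 0],
  [[26, 6.9, 2], [0, 0, 0.926], 0],
  [[26.6, 7, 2], [0, 0, 0.926], 0],
])

```text
time: 8.43
tool_pos: [0.6409, -0.0358, 0.2537]
ee_rot: [-3.139, 0.003, 0.352]
wrist_force: [-0.7, -0.6, -0.4]
width: 0.0178
```

```bash
cat > hook.py <<'E'
from h import *
import sys
# overlay pick + tail; args: out n x y w h s offx
out,n=sys.argv[1:3];x,y,W,H=map(int,sys.argv[3:7]);s=float(sys.argv[7]);ox=float(sys.argv[8]);cx,cy,yaw=map(float,sys.argv[9:12]);dz=float(sys.argv[12]) if len(sys.argv)>12 else .0065
fr=[];ps=[];rs=[]
for _ in range(5):
    fr.append(optics.snapshot(n).astype(float));o=robot.get_obs();ps.append(o['tool_pos']);rs.append(o['ee_rot'])
im=np.mean(fr,0);np.save('cur.npy',im);p=np.mean(ps,0);Rm=R.from_euler('xyz',rs).mean().as_matrix()
e=R.from_matrix(Rm).as_euler('xyz');print('t',o['time'],'pos',p.round(4),'spread',np.ptp(ps,0).round(4),'rpy',e.round(4),'F',o['wrist_force'].round(2),'w',round(o['width'],4))
# pick frame: z=-tool z ; pick x = hook dir = -? tool y
hx=-Rm[:,1]; 
g=p+Rm[:,0]*ox+Rm[:,2]*dz; dn=Rm[:,2]
cs=[]
L=lambda a,b,c:cs.append((np.array([a,b]),c))
lat=np.cross(dn,hx)
for k in(-1,1):
    L(g+dn*.035+lat*.002*k,g+dn*.1014+lat*.002*k,(255,0,0))
L(g+dn*.1014,g+dn*.1014+hx*.008,(255,0,0));L(g+dn*.1014+hx*.008,g+dn*.0969+hx*.012,(255,0,0))
c=(cx,cy)
for sg in(1,-1):
    a=yaw+sg*np.radians(35); u=np.array([np.cos(a),np.sin(a)]);q=np.array([-u[1],u[0]])*.002
    ee=lambda r,k:[*(np.array(c)+u*r+k*q),.096]
    cs.append((np.array([ee(.037,1),ee(.013,1),ee(.013,-1),ee(.037,-1)]),(0,0,255) if sg>0 else (255,0,255)))
cs.append((circ(c,.0363,.1016),(0,255,0)))
a=[big(im,n,x,y,W,H,s,k,1.6) for k in([],cs)]
cv2.imwrite(out,np.hstack(a)[:,:,::-1])
print('hook dir deg',np.degrees(np.arctan2(hx[1],hx[0])))
E
python3 hook.py pics/h1.png scene 250 200 80 115 5 0 .618 -.034 0
```

```text
t 8.6833 pos [ 0.6403 -0.0384  0.2554] spread [0.0008 0.0037 0.0022] rpy [-3.1408e+00  1.9000e-03  3.5040e-01] F [ 0.34 -0.12 -0.34] w 0.018
hook dir deg 110.0752558982899
```

View pics/h1.png

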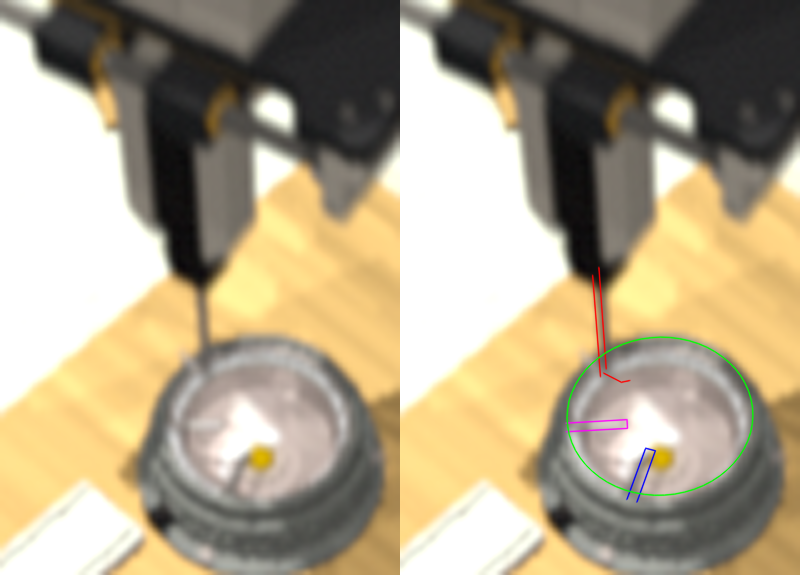

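Emit:
apply_moves([
  [[0.1, 0, 0.5], [0, 0, 0], 0],
  [[0.2, 0, 1.2], [0, 0, 0], 0],
  [[0.25, 0, 2], [0, 0, 0], 0],
  [[0.25, 0, 2.6], [0, 0, 0], 0],
  [[0.25, 0, 3], [0, 0, 0], 0],
  [[0.25, 0, 3.3], [0, 0, 0], 0],
  [[0.25, 0, 3.3], [0, 0, 0], 0],
  [[0.25, 0, 3.3], [0, 0, 0], 0],
  [[0.25, 0, 3.3], [0, 0, 0], 0],
  [[0.25, 0, 3.3], [0, 0, 0], 0],
])

```text
time: 9.52
tool_pos: [0.6433, -0.0377, 0.2242]
ee_rot: [3.141, -0.001, 0.349]
wrist_force: [0.4, 0.2, 0.3]
width: 0.0179
```

```bash
python3 hook.py pics/h2.png scene 265 235 65 80 6 -0.0025 .618 -.034 0
```

```text
t 9.7667 pos [ 0.6432 -0.0377  0.224 ] spread [0.0001 0.     0.0003] rpy [ 3.1413e+00 -7.0000e-04  3.4890e-01] F [-0.67 -0.26 -0.67] w 0.0178
hook dir deg 109.98929292390211
```

View pics/h2.png

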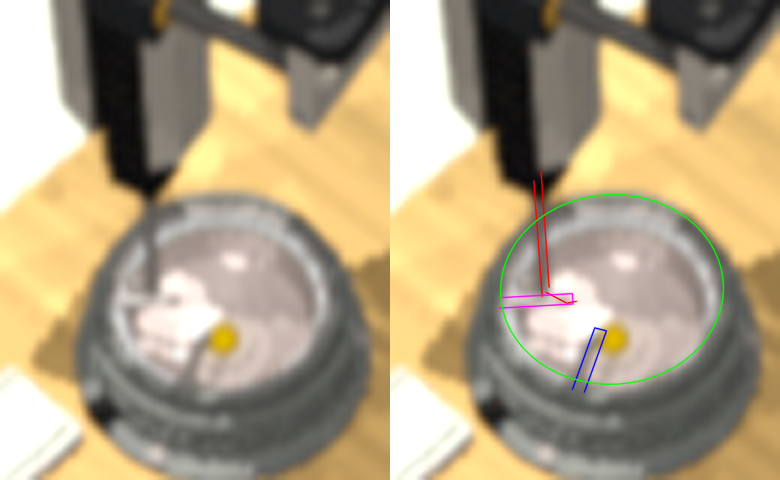

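Emit:
apply_moves([
  [[0, 0, 0.2], [0, 0, 0], 0],
  [[0, 0, 0.5], [0, 0, 0], 0],
  [[0, 0, 0.9], [0, 0, 0], 0],
  [[0, 0, 1.3], [0, 0, 0], 0],
  [[0, 0, 1.7], [0, 0, 0], 0],
  [[0, 0, 2.1], [0, 0, 0], 0],
  [[0, 0, 2.5], [0, 0, 0], 0],
  [[0, 0, 2.8], [0, 0, 0], 0],
  [[0, 0, 3.0], [0, 0, 0], 0],
  [[0, 0, 3.0], [0, 0, 0], 0],
])

```text
time: 10.6
tool_pos: [0.6427, -0.0377, 0.1927]
ee_rot: [-3.141, 0.001, 0.349]
wrist_force: [-0.2, 0.5, -0.4]
width: 0.0176
```

```bash
python3 hook.py pics/h3.png scene 265 235 65 80 6 -0.0025 .618 -.034 0
```

```text
t 10.85 pos [ 0.643  -0.0377  0.1936] spread [0.0004 0.0001 0.0008] rpy [-3.1414e+00 -1.0000e-04  3.4880e-01] F [-0.69 -0.64  0.37] w 0.0175
hook dir deg 109.98677832079669
```

View pics/h3.png

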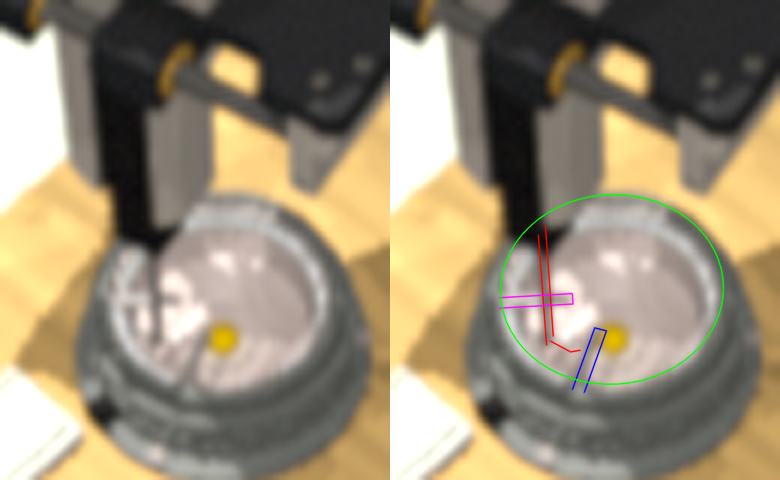

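Emit:
apply_moves([
  [[0, -0.1, 0], [0, 0, 0], 0],
  [[0, -0.3, 0], [0, 0, 0], 0],
  [[0, -0.5, 0], [0, 0, 0], 0],
  [[0, -0.7, 0], [0, 0, 0], 0],
  [[0, -0.9, 0], [0, 0, 0], 0],
  [[0, -1.1, 0], [0, 0, 0], 0],
  [[0, -1.2, 0], [0, 0, 0], 0],
  [[0, -1.2, 0], [0, 0, 0], 0],
  [[0, -1.2, 0], [0, 0, 0], 0],
  [[0, -1.2, 0], [0, 0, 0], 0],
])

```text
time: 11.68
tool_pos: [0.6389, -0.0265, 0.1935]
ee_rot: [-3.142, -0.0, 0.349]
wrist_force: [0.4, 0.6, -0.6]
width: 0.0179
```

```bash
python3 hook.py pics/h4.png scene 265 235 65 80 6 -0.0025 .618 -.034 0
```

```text
t 11.9333 pos [ 0.6389 -0.0266  0.1935] spread [0. 0. 0.] rpy [-3.1415e+00 -1.0000e-04  3.4870e-01] F [ 0.35 -0.64 -0.97] w 0.0178
hook dir deg 109.97872581478676
```

View pics/h4.png

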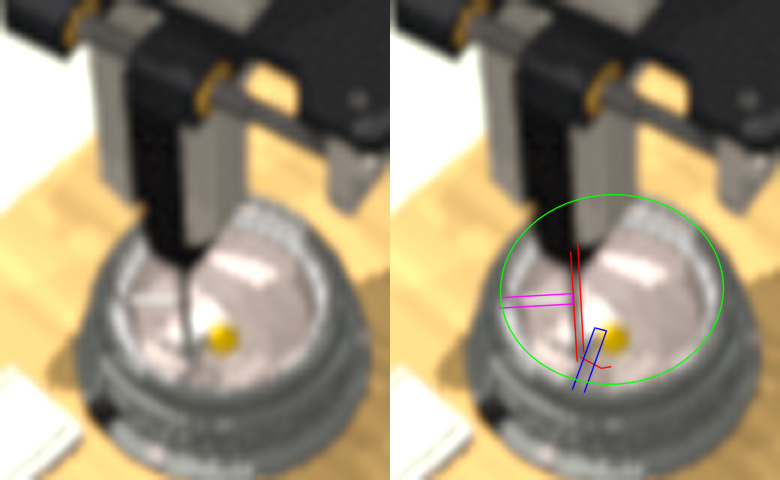

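Emit:
apply_moves([
  [[0, 0, -0.2], [0, 0, 0], 0],
  [[0, 0, -0.4], [0, 0, 0], 0],
  [[0, 0, -0.6], [0, 0, 0], 0],
  [[0, 0, -0.75], [0, 0, 0], 0],
  [[0, 0, -0.9], [0, 0, 0], 0],
  [[0, 0, -1.05], [0, 0, 0], 0],
  [[0, 0, -1.2], [0, 0, 0], 0],
  [[0, 0, -1.35], [0, 0, 0], 0],
  [[0, 0, -1.45], [0, 0, 0], 0],
  [[0, 0, -1.45], [0, 0, 0], 0],
])

```text
time: 12.77
tool_pos: [0.6391, -0.0265, 0.2084]
ee_rot: [3.141, -0.001, 0.349]
wrist_force: [-0.2, -0.0, -0.8]
width: 0.0179
```

```bash
python3 hook.py pics/h5.png scene 265 235 65 80 6 -0.0025 .618 -.034 0
```

```text
t 13.0167 pos [ 0.6389 -0.0265  0.208 ] spread [0.0002 0.0001 0.0004] rpy [-3.1415 -0.      0.3488] F [-0.26 -0.6  -0.66] w 0.0175
hook dir deg 109.9856791758342
```

View pics/h5.png

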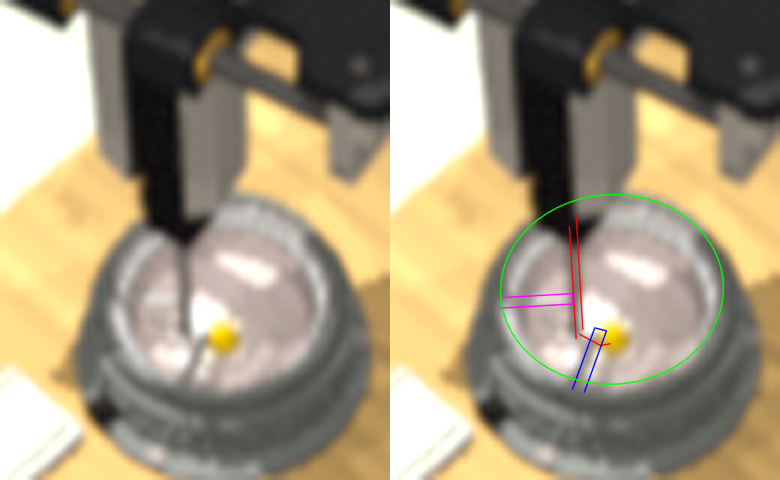

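```bash
python3 - <<'E'
from h import *
f=np.mean([optics.snapshot('scene').astype(float) for _ in range(10)],0)
np.save('h5.npy',f);S=np.load('S.npy')
a=[np.clip((cv2.resize(i[270:310,278:318],None,fx=10,fy=10,interpolation=cv2.INTER_LANCZOS4)-20)*1.6,0,255).astype(np.uint8) for i in(S,f)]
cv2.imwrite('pics/i1.png',np.hstack(a)[:,:,::-1])
E
python3 mv.py 0 0 0 0|head -1
```

```text
t 13.5167 pos [ 0.6389 -0.0265  0.208 ] rpy [-3.1415 -0.      0.3488] w 0.0177 F [ 0.26 -0.22 -0.86]
```

View pics/i1.png

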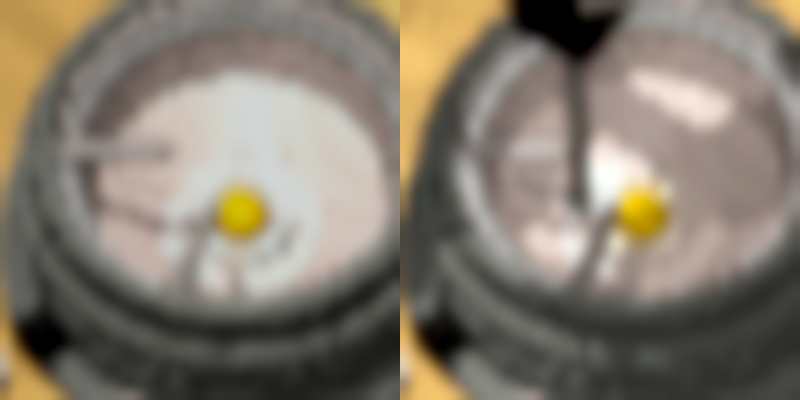

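Emit:
apply_moves([
  [[0, 0, -0.1], [0, 0, 0], 0],
  [[0, 0, -0.2], [0, 0, 0], 0],
  [[0, 0, -0.3], [0, 0, 0], 0],
  [[0, 0, -0.4], [0, 0, 0], 0],
  [[0, 0, -0.5], [0, 0, 0], 0],
  [[0, 0, -0.6], [0, 0, 0], 0],
  [[0, 0, -0.7], [0, 0, 0], 0],
  [[0, 0, -0.8], [0, 0, 0], 0],
  [[0, 0, -0.8], [0, 0, 0], 0],
  [[0, 0, -0.8], [0, 0, 0], 0],
])

```text
time: 14.35
tool_pos: [0.639, -0.0265, 0.2162]
ee_rot: [3.142, -0.0, 0.349]
wrist_force: [0.5, 0.2, -0.1]
width: 0.018
```

```bash
python3 hook.py pics/h6.png scene 265 235 65 80 6 -0.0025 .618 -.034 0
```

```text
t 14.6 pos [ 0.6389 -0.0265  0.216 ] spread [0.     0.     0.0001] rpy [-3.1415e+00  1.0000e-04  3.4880e-01] F [ 0.59 -0.98 -1.01] w 0.0175
hook dir deg 109.98401415219126
```

View pics/h6.png

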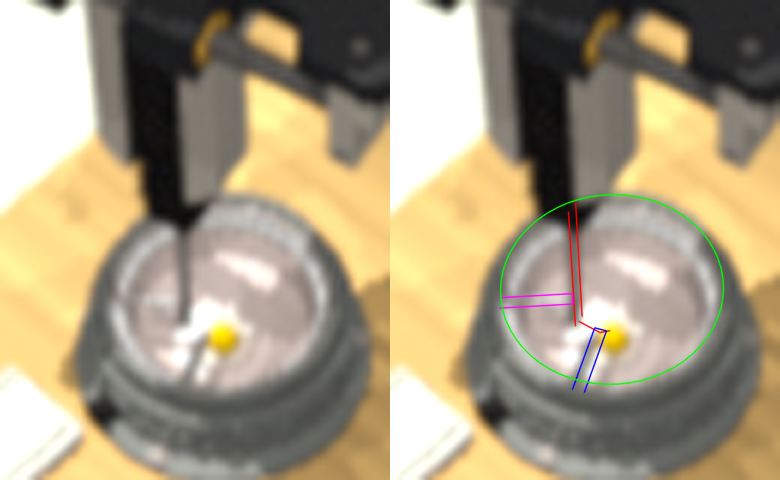

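```bash
python3 - <<'E'
from h import *
f=np.mean([optics.snapshot('top').astype(float) for _ in range(4)],0)
cv2.imwrite('pics/j1.png',cv2.resize(np.clip(f[130:280,220:420]*1.8,0,255).astype(np.uint8),None,fx=4,fy=4)[:,:,::-1])
f=np.mean([optics.snapshot('scene').astype(float) for _ in range(10)],0);np.save('h6.npy',f)
a=[np.clip((cv2.resize(i[255:315,272:322],None,fx=8,fy=8,interpolation=cv2.INTER_LANCZOS4)-20)*1.6,0,255).astype(np.uint8) for i in(np.load('S.npy'),f)]
cv2.imwrite('pics/j2.png',np.hstack(a)[:,:,::-1])
E
```

```text
(no output)
```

View pics/j1.png

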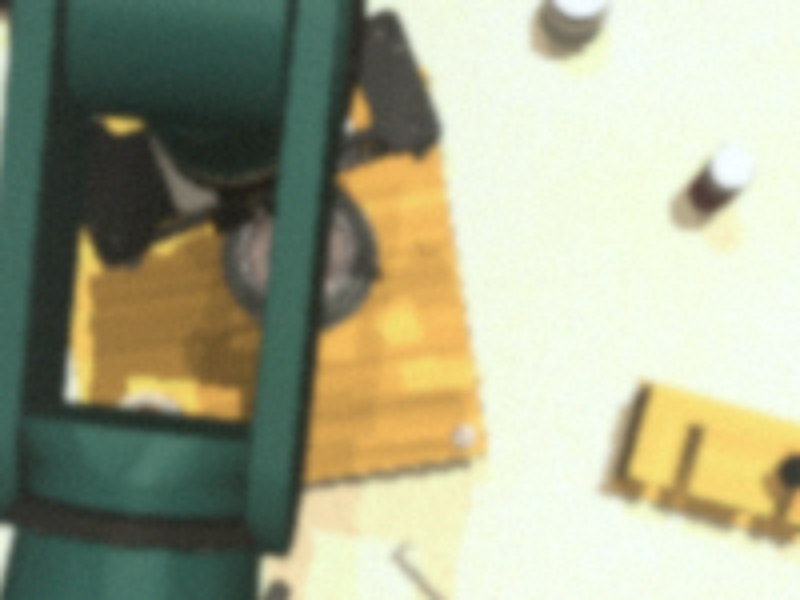

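View pics/j2.png

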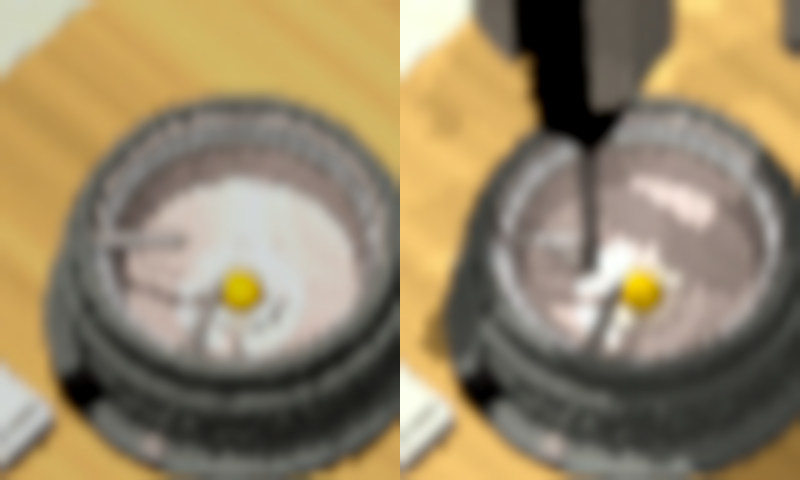

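```bash
python3 - <<'E'
from h import *
a=[np.clip((cv2.resize(np.load(i)[275:310,280:315],None,fx=11,fy=11,interpolation=cv2.INTER_CUBIC)-30)*2.2,0,255).astype(np.uint8) for i in('h5.npy','h6.npy')]
cv2.imwrite('pics/k1.png',np.hstack(a)[:,:,::-1])
E
```

```text
(no output)
```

View pics/k1.png

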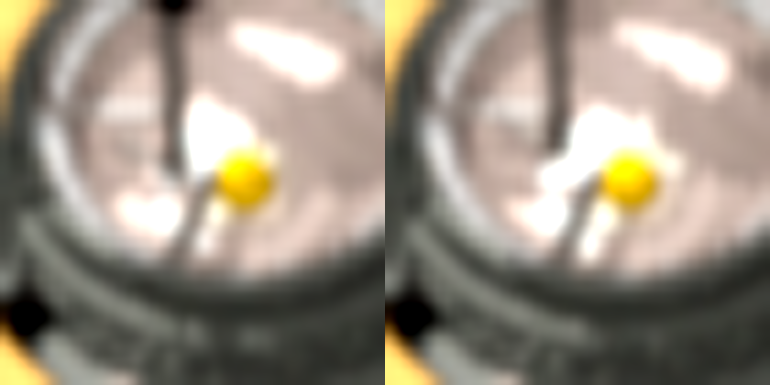

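Emit:
apply_moves([
  [[0, 0, -1], [0, 0, 0], 0],
  [[0, 0, -2], [0, 0, 0], 0],
  [[0, 0, -3.5], [0, 0, 0], 0],
  [[0, 0, -5], [0, 0, 0], 0],
  [[0, 0, -6], [0, 0, 0], 0],
  [[0, 0, -7], [0, 0, 0], 0],
  [[0, 0, -7.5], [0, 0, 0], 0],
  [[0, 0, -7.5], [0, 0, 0], 0],
  [[0, 0, -7.5], [0, 0, 0], 0],
  [[0, 0, -7.5], [0, 0, 0], 0],
])

```text
time: 16.13
tool_pos: [0.6386, -0.0265, 0.2899]
ee_rot: [-3.141, 0.002, 0.349]
wrist_force: [0.1, -0.5, -0.7]
width: 0.0179
```

```bash
python3 hook.py pics/h7.png scene 265 215 65 80 6 -0.0025 .618 -.034 0
```

```text
t 16.3833 pos [ 0.6386 -0.0265  0.2899] spread [0.0001 0.0001 0.0005] rpy [-3.1407e+00  1.7000e-03  3.4880e-01] F [-0.63  0.03 -0.43] w 0.0178
hook dir deg 109.98451841955843
```

View pics/h7.png

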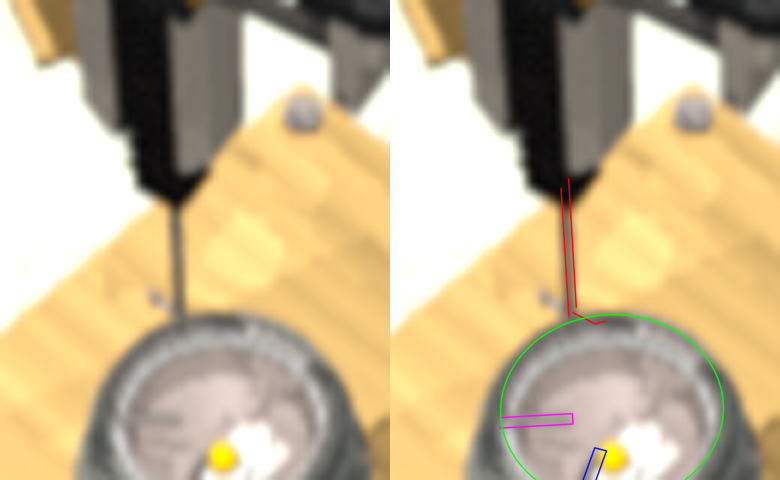

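```bash
python3 - <<'E'
from h import *
c=np.array([.618,-.034])
def rep(uv):
    p=onz('scene',uv,.096)[:2]-c; print(uv,(p*1000).round(1),'r',round(np.hypot(*p)*1000,1),'ang',np.degrees(np.arctan2(p[1],p[0])).round(1))
for uv in((299.3,291),(298,294.7),(296.4,298.5)):rep(uv)
# tail b from q1 : /6.6 + (272,258)
for uv in((272+95/6.6,258+180/6.6),(272+125/6.6,258+180/6.6),(272+153/6.6,258+180/6.6)):rep(uv)
E
python3 hook.py pics/h8.png scene 265 215 65 80 6 -0.003 .618 -.034 -0.05
```

```text
(299.3, 291) [13.3 10. ] r 16.6 ang 36.8
(298, 294.7) [20.4 15. ] r 25.3 ang 36.3
(296.4, 298.5) [27.9 19.8] r 34.2 ang 35.3
(286.3939393939394, 285.27272727272725) [ 25.1 -16.2] r 29.8 ang -32.8
(290.93939393939394, 285.27272727272725) [ 18.1 -10.6] r 21.0 ang -30.3
(295.1818181818182, 285.27272727272725) [11.6 -5.4] r 12.8 ang -24.9
t 16.6333 pos [ 0.6388 -0.0265  0.2908] spread [0.0001 0.     0.0005] rpy [-3.1413e+00  3.0000e-04  3.4880e-01] F [ 0.47  0.34 -0.99] w 0.0179
hook dir deg 109.98417997997029
```

```bash
python3 mv.py .6225 -.0094 .224 .785
```

```text
t 16.6333 pos [ 0.6389 -0.0265  0.291 ] rpy [-3.1415 -0.      0.3488] w 0.0179 F [ 0.47  0.34 -0.99]
shift cm [-0.96 -2.16  6.7 ] rot [-1.000e-04 -1.000e-04 -4.362e-01]
```

Emit:
apply_moves([
  [[-0.3, -0.6, 0.5], [0, 0, -0.1], 0],
  [[-0.6, -1.2, 1.2], [0, 0, -0.2], 0],
  [[-0.9, -1.8, 2.0], [0, 0, -0.3], 0],
  [[-0.96, -2.16, 3], [0, 0, -0.4], 0],
  [[-0.96, -2.16, 4], [0, 0, -0.436], 0],
  [[-0.96, -2.16, 5], [0, 0, -0.436], 0],
  [[-0.96, -2.16, 6], [0, 0, -0.436], 0],
  [[-0.96, -2.16, 6.5], [0, 0, -0.436], 0],
  [[-0.96, -2.16, 6.7], [0, 0, -0.436], 0],
  [[-0.96, -2.16, 6.7], [0, 0, -0.436], 0],
])

```text
time: 17.47
tool_pos: [0.6223, -0.0096, 0.2232]
ee_rot: [-3.141, 0.001, 0.784]
wrist_force: [-0.0, 0.4, -0.5]
width: 0.018
```

```bash
sed -i 's/hx=-Rm\[:,1\]/hx=Rm[:,1]/' h.py hook.py; python3 hook.py pics/h9.png scene 270 235 65 80 6 -0.0025 .618 -.034 0.015
```

```text
t 17.7167 pos [ 0.6228 -0.0096  0.2247] spread [0.0003 0.0001 0.0009] rpy [ 3.1408e+00 -8.0000e-04  7.8450e-01] F [-0.57  0.16 -0.3 ] w 0.0182
hook dir deg -45.0525744545469
```

View pics/h9.png

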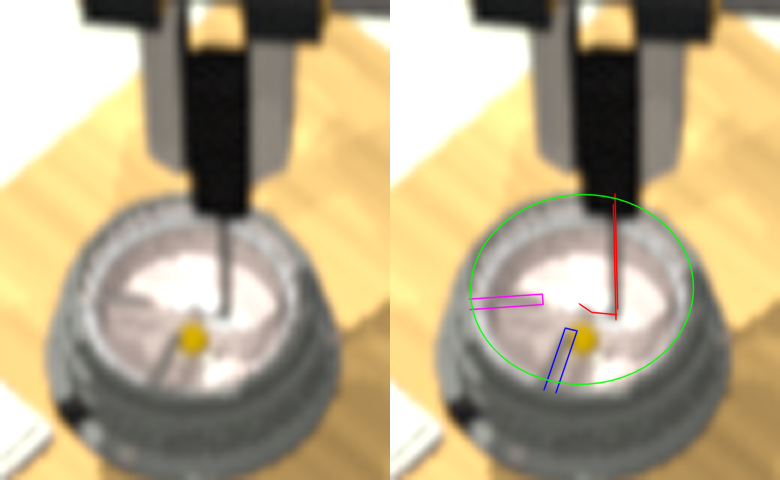

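Emit:
apply_moves([
  [[0, 0, 0.2], [0, 0, 0], 0],
  [[0, 0, 0.5], [0, 0, 0], 0],
  [[0, 0, 0.9], [0, 0, 0], 0],
  [[0, 0, 1.3], [0, 0, 0], 0],
  [[0, 0, 1.7], [0, 0, 0], 0],
  [[0, 0, 2.1], [0, 0, 0], 0],
  [[0, 0, 2.5], [0, 0, 0], 0],
  [[0, 0, 2.8], [0, 0, 0], 0],
  [[0, 0, 3.0], [0, 0, 0], 0],
  [[0, 0, 3.0], [0, 0, 0], 0],
])

```text
time: 18.55
tool_pos: [0.6222, -0.0094, 0.1933]
ee_rot: [-3.141, 0.001, 0.785]
wrist_force: [0.8, 0.3, -1.1]
width: 0.0181
```

```bash
python3 hook.py pics/h10.png scene 270 235 65 80 6 -0.0025 .618 -.034 0.015
```

```text
t 18.8 pos [ 0.6226 -0.0095  0.1942] spread [0.0003 0.     0.0007] rpy [ 3.1414e+00 -3.0000e-04  7.8480e-01] F [-0.48  0.27 -0.63] w 0.0178
hook dir deg -45.0360773761148
```

View pics/h10.png

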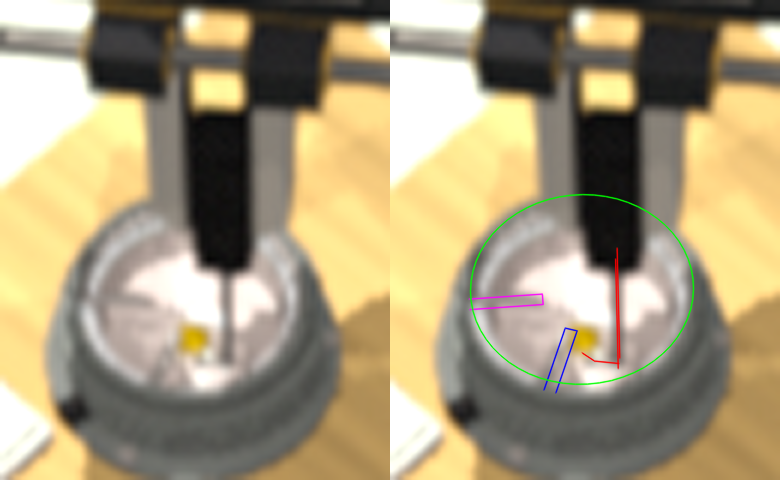

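Emit:
apply_moves([
  [[0, 0.1, 0], [0, 0, 0], 0],
  [[0, 0.3, 0], [0, 0, 0], 0],
  [[0, 0.5, 0], [0, 0, 0], 0],
  [[0, 0.7, 0], [0, 0, 0], 0],
  [[0, 0.9, 0], [0, 0, 0], 0],
  [[0, 1.1, 0], [0, 0, 0], 0],
  [[0, 1.2, 0], [0, 0, 0], 0],
  [[0, 1.2, 0], [0, 0, 0], 0],
  [[0, 1.2, 0], [0, 0, 0], 0],
  [[0, 1.2, 0], [0, 0, 0], 0],
])

```text
time: 19.63
tool_pos: [0.631, -0.0179, 0.194]
ee_rot: [-3.141, -0.0, 0.785]
wrist_force: [0.4, -0.8, -0.6]
width: 0.0176
```

```bash
python3 hook.py pics/h11.png scene 270 235 65 80 6 -0.0025 .618 -.034 0.015
```

```text
t 19.8833 pos [ 0.6309 -0.0179  0.1941] spread [0.     0.0001 0.    ] rpy [-3.1416e+00 -1.0000e-04  7.8490e-01] F [ 0.11  0.6  -0.84] w 0.0178
hook dir deg -45.02973375733379
```

View pics/h11.png

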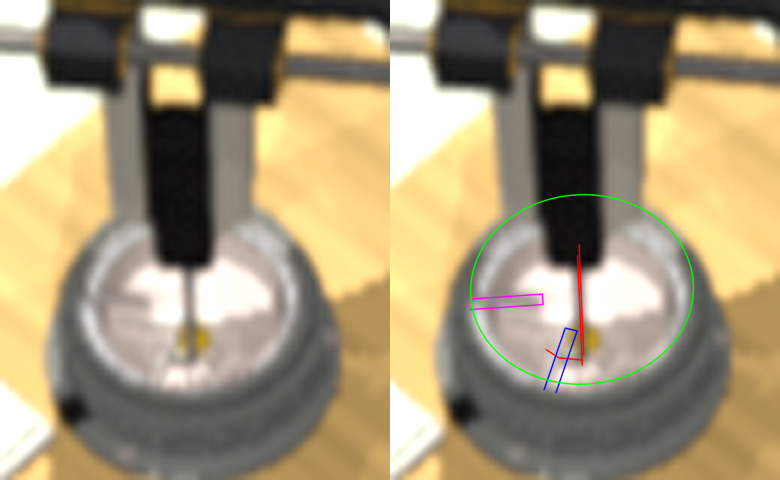

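Emit:
apply_moves([
  [[0, 0, -0.2], [0, 0, 0], 0],
  [[0, 0, -0.4], [0, 0, 0], 0],
  [[0, 0, -0.6], [0, 0, 0], 0],
  [[0, 0, -0.75], [0, 0, 0], 0],
  [[0, 0, -0.9], [0, 0, 0], 0],
  [[0, 0, -1.05], [0, 0, 0], 0],
  [[0, 0, -1.2], [0, 0, 0], 0],
  [[0, 0, -1.35], [0, 0, 0], 0],
  [[0, 0, -1.45], [0, 0, 0], 0],
  [[0, 0, -1.45], [0, 0, 0], 0],
])

```text
time: 20.72
tool_pos: [0.6317, -0.0176, 0.2102]
ee_rot: [3.14, -0.003, 0.785]
wrist_force: [-0.8, -0.7, -0.2]
width: 0.0179
```

```bash
python3 hook.py pics/h12.png scene 270 235 65 80 6 -0.0025 .618 -.034 0.015
```

```text
t 20.9667 pos [ 0.6315 -0.0177  0.2097] spread [0.0005 0.0001 0.0009] rpy [ 3.1402e+00 -1.9000e-03  7.8510e-01] F [ 0.37 -0.09 -1.68] w 0.0181
hook dir deg -45.01914384151747
```

View pics/h12.png

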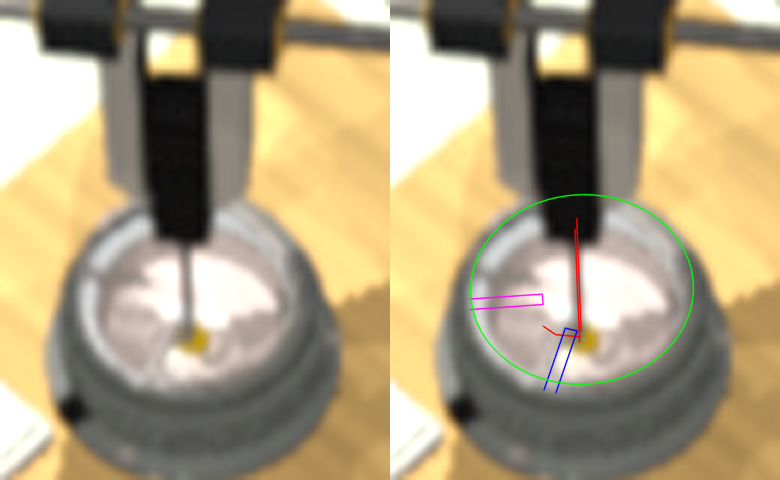

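Emit:
apply_moves([
  [[0, 0, -0.1], [0, 0, 0], 0],
  [[0, 0, -0.2], [0, 0, 0], 0],
  [[0, 0, -0.3], [0, 0, 0], 0],
  [[0, 0, -0.4], [0, 0, 0], 0],
  [[0, 0, -0.5], [0, 0, 0], 0],
  [[0, 0, -0.6], [0, 0, 0], 0],
  [[0, 0, -0.7], [0, 0, 0], 0],
  [[0, 0, -0.8], [0, 0, 0], 0],
  [[0, 0, -0.9], [0, 0, 0], 0],
  [[0, 0, -0.9], [0, 0, 0], 0],
])

```text
time: 21.8
tool_pos: [0.6311, -0.0179, 0.2179]
ee_rot: [3.141, -0.0, 0.785]
wrist_force: [0.7, -0.5, -0.5]
width: 0.0178
```

```bash
python3 hook.py pics/h13.png scene 270 235 65 80 6 -0.0025 .618 -.034 0.015
```

```text
t 22.05 pos [ 0.631  -0.0179  0.2176] spread [0.0001 0.     0.0003] rpy [ 3.1415e+00 -2.0000e-04  7.8480e-01] F [ 0.51  0.02 -0.63] w 0.0178
hook dir deg -45.031957884518604
```

View pics/h13.png

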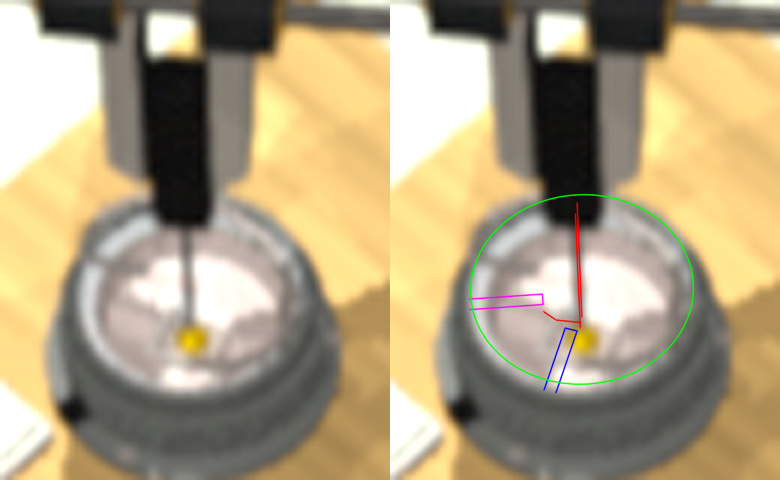

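```bash
python3 - <<'E'
from h import *
f=np.mean([optics.snapshot('scene').astype(float) for _ in range(10)],0);np.save('h13.npy',f)
a=[np.clip((cv2.resize(i[260:310,275:325],None,fx=8,fy=8,interpolation=cv2.INTER_CUBIC)-30)*1.8,0,255).astype(np.uint8) for i in(np.load('h6.npy'),f)]
cv2.imwrite('pics/l1.png',np.hstack(a)[:,:,::-1])
E
```

```text
(no output)
```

View pics/l1.png

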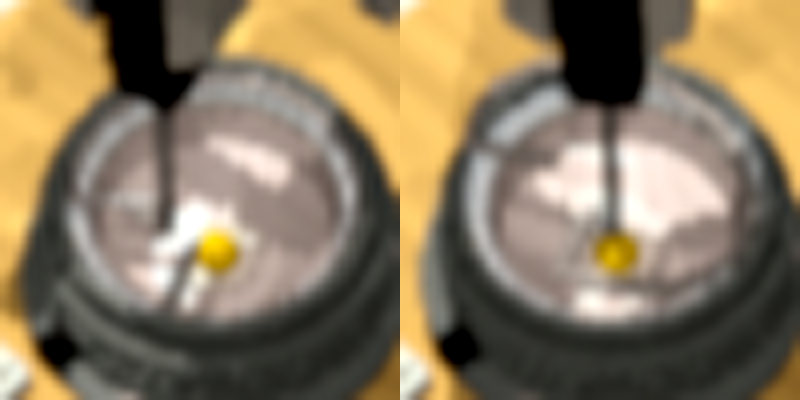

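Emit:
apply_moves([
  [[0, 0, 0.1], [0, 0, 0], 0],
  [[0, 0, 0.2], [0, 0, 0], 0],
  [[0, 0, 0.4], [0, 0, 0], 0],
  [[0, 0, 0.6], [0, 0, 0], 0],
  [[0, 0, 0.8], [0, 0, 0], 0],
  [[0, 0, 1.0], [0, 0, 0], 0],
  [[0, 0, 1.2], [0, 0, 0], 0],
  [[0, 0, 1.4], [0, 0, 0], 0],
  [[0, 0, 1.5], [0, 0, 0], 0],
  [[0, 0, 1.5], [0, 0, 0], 0],
])

```text
time: 23.38
tool_pos: [0.6308, -0.0179, 0.2021]
ee_rot: [-3.141, 0.0, 0.785]
wrist_force: [0.3, 0.8, 0.3]
width: 0.0184
```

```bash
python3 mv.py 0 0 0 0|head -1; python3 - <<'E'
from h import *
f=np.mean([optics.snapshot('scene').astype(float) for _ in range(6)],0);np.save('h14.npy',f)
a=[np.clip((cv2.resize(i[260:310,275:325],None,fx=8,fy=8,interpolation=cv2.INTER_CUBIC)-30)*1.8,0,255).astype(np.uint8) for i in(np.load('h13.npy'),f)]
cv2.imwrite('pics/l2.png',np.hstack(a)[:,:,::-1])
E
```

```text
t 23.3833 pos [ 0.6308 -0.0179  0.2021] rpy [-3.141e+00  3.000e-04  7.848e-01] w 0.0184 F [0.34 0.77 0.26]
```

View pics/l2.png

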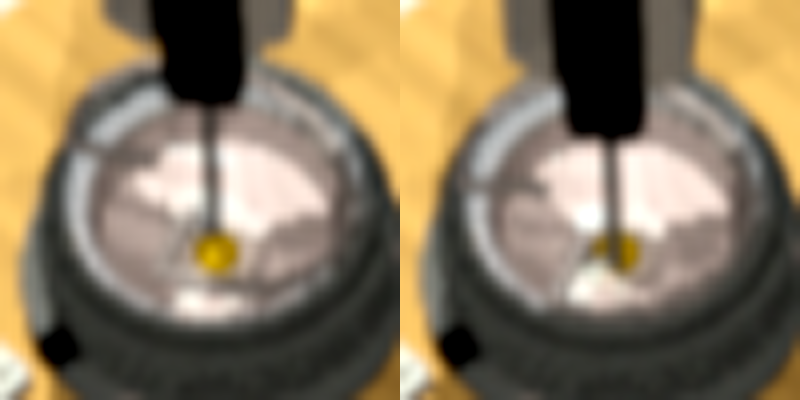

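Emit:
apply_moves([
  [[0, 0, 0.2], [0, 0, 0], 0],
  [[0, -0.1, 0.2], [0, 0, 0], 0],
  [[0, -0.3, 0.2], [0, 0, 0], 0],
  [[0, -0.5, 0.2], [0, 0, 0], 0],
  [[0, -0.7, 0.2], [0, 0, 0], 0],
  [[0, -0.9, 0.2], [0, 0, 0], 0],
  [[0, -1.1, 0.2], [0, 0, 0], 0],
  [[0, -1.25, 0.2], [0, 0, 0], 0],
  [[0, -1.25, 0.2], [0, 0, 0], 0],
  [[0, -1.25, 0.2], [0, 0, 0], 0],
])

```text
time: 24.52
tool_pos: [0.6221, -0.009, 0.2007]
ee_rot: [3.141, -0.0, 0.785]
wrist_force: [-0.6, 0.3, -1.2]
width: 0.0176
```

```bash
python3 mv.py 0 0 0 0|head -1; python3 - <<'E'
from h import *
f=np.mean([optics.snapshot('scene').astype(float) for _ in range(6)],0);np.save('h15.npy',f)
a=[np.clip((cv2.resize(i[260:310,275:325],None,fx=8,fy=8,interpolation=cv2.INTER_CUBIC)-30)*1.8,0,255).astype(np.uint8) for i in(np.load('h14.npy'),f)]
cv2.imwrite('pics/l3.png',np.hstack(a)[:,:,::-1])
E
```

```text
t 24.5167 pos [ 0.6221 -0.009   0.2007] rpy [ 3.1414e+00 -2.0000e-04  7.8500e-01] w 0.0176 F [-0.6   0.29 -1.16]
```

View pics/l3.png

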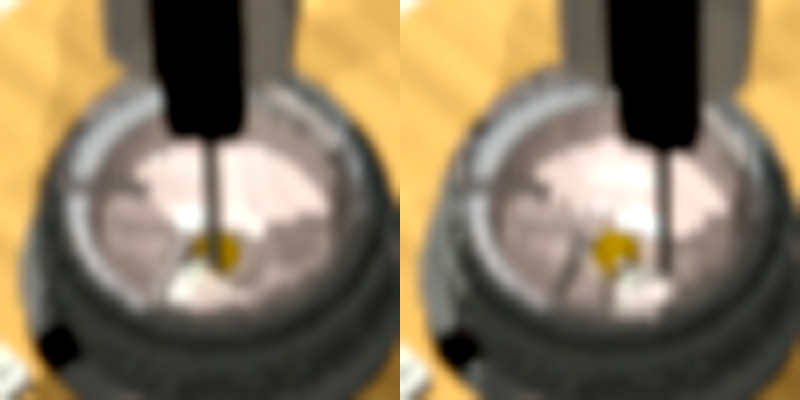

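Emit:
apply_moves([
  [[0, 0, -0.5], [0, 0, 0], 0],
  [[0, 0, -1.2], [0, 0, 0], 0],
  [[0, 0, -2.2], [0, 0, 0], 0],
  [[0, 0, -3.2], [0, 0, 0], 0],
  [[0, 0, -4.4], [0, 0, 0], 0],
  [[0, 0, -5.6], [0, 0, 0], 0],
  [[0, 0, -6.8], [0, 0, 0], 0],
  [[0, 0, -8], [0, 0, 0], 0],
  [[0, 0, -8.4], [0, 0, 0], 0],
  [[0, 0, -8.4], [0, 0, 0], 0],
])

```text
time: 25.65
tool_pos: [0.6229, -0.0091, 0.287]
ee_rot: [3.139, -0.003, 0.785]
wrist_force: [-0.4, 0.1, -1.0]
width: 0.0177
```

```bash
python3 mv.py .4932 -.2717 .285 1.275; python3 - <<'E'
from h import *
f=np.mean([optics.snapshot('scene').astype(float) for _ in range(4)],0)
a=np.clip((cv2.resize(f[220:320,260:340],None,fx=6,fy=6,interpolation=cv2.INTER_CUBIC)-20)*1.7,0,255).astype(np.uint8)
cv2.imwrite('pics/l4.png',a[:,:,::-1])
E
```

```text
t 25.65 pos [ 0.6229 -0.0091  0.287 ] rpy [ 3.1385e+00 -2.7000e-03  7.8490e-01] w 0.0177 F [-0.35  0.14 -1.01]
shift cm [-27.73   9.41   0.16] rot [ 0.0037 -0.0019 -0.4901]
```

View pics/l4.png

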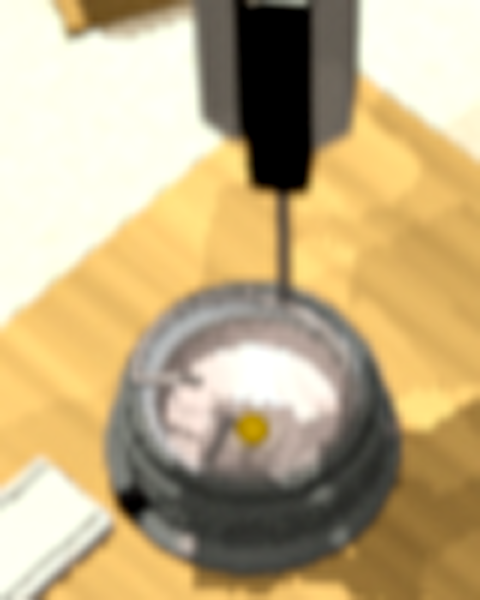

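Emit:
apply_moves([
  [[-2, 0.7, 0], [0, 0, -0.05], 0],
  [[-5, 1.7, 0], [0, 0, -0.1], 0],
  [[-8.5, 2.9, 0], [0, 0, -0.16], 0],
  [[-12, 4.1, 0], [0, 0, -0.22], 0],
  [[-15.5, 5.3, 0], [0, 0, -0.28], 0],
  [[-19, 6.4, 0], [0, 0, -0.34], 0],
  [[-22.5, 7.6, 0], [0, 0, -0.4], 0],
  [[-25.5, 8.6, 0], [0, 0, -0.46], 0],
  [[-27.3, 9.3, 0], [0, 0, -0.49], 0],
  [[-27.7, 9.4, 0], [0, 0, -0.49], 0],
])

```text
time: 26.68
tool_pos: [0.4907, -0.2742, 0.2833]
ee_rot: [-3.139, 0.001, 1.271]
wrist_force: [0.5, 0.8, -1.2]
width: 0.0179
```

```bash
python3 hook.py pics/m1.png scene 230 110 75 110 5 -0.0025 .618 -.034 0.015; python3 mv.py .4932 -.2717 .24 1.275
```

```text
t 26.9333 pos [ 0.4924 -0.2712  0.2839] spread [0.0019 0.0031 0.0008] rpy [-3.1405e+00 -9.0000e-04  1.2736e+00] F [ 1.14 -0.04 -0.1 ] w 0.0176
hook dir deg -17.028918348200637
t 26.9333 pos [ 0.4932 -0.2701  0.2842] rpy [-3.1412e+00 -9.0000e-04  1.2761e+00] w 0.0176 F [ 1.14 -0.04 -0.1 ]
shift cm [-0.16  0.05  4.42] rot [-0.0004 -0.0009  0.0011]
```

View pics/m1.png

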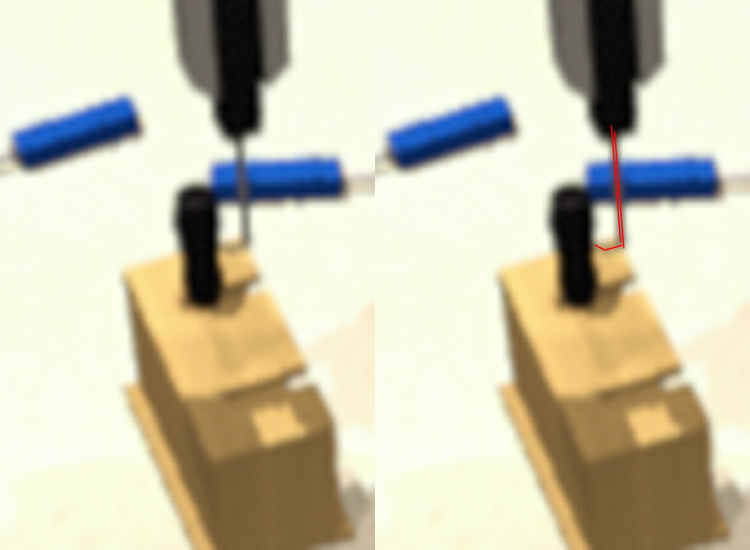

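```bash
python3 - <<'E'
from h import *
im=np.load('cur.npy')
a=np.clip((cv2.resize(im[170:205,262:302],None,fx=16,fy=16,interpolation=cv2.INTER_CUBIC)-20)*1.5,0,255).astype(np.uint8)
cv2.imwrite('pics/m2.png',a[:,:,::-1])
f=np.mean([optics.snapshot('top').astype(float) for _ in range(3)],0)
a=np.clip((cv2.resize(f[200:280,360:440],None,fx=7,fy=7,interpolation=cv2.INTER_CUBIC)-5)*2.2,0,255).astype(np.uint8)
cv2.imwrite('pics/m3.png',a[:,:,::-1])
E
```

```text
(no output)
```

View pics/m2.png

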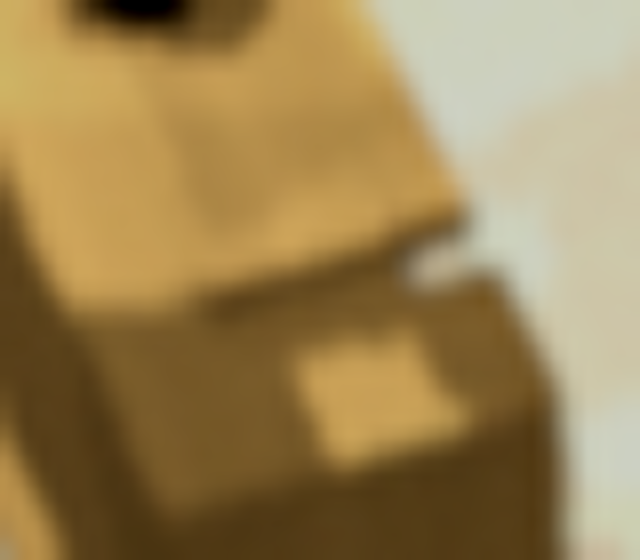

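View pics/m3.png

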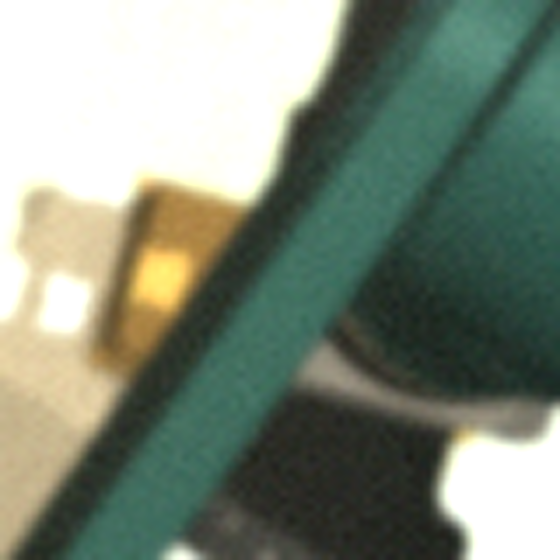

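```bash
python3 - <<'E'
from h import *
for uv in((291.1,184.1),(292.6,187),(291.85,185.5),(274.5,188.75)):print(uv,onz('scene',uv,.085).round(4))
m=onz('scene',(291.85,185.5),.085)[:2]
for yaw in(-.29,-.3):
    print(yaw,(m+.03*np.array([np.cos(yaw),np.sin(yaw)])).round(4))
# same for hook shank bottom in m1: crop (245,243)
E
```

```text
(291.1, 184.1) [ 0.4681 -0.267   0.085 ]
(292.6, 187) [ 0.4708 -0.2576  0.085 ]
(291.85, 185.5) [ 0.4693 -0.2624  0.085 ]
(274.5, 188.75) [ 0.5062 -0.2792  0.085 ]
-0.29 [ 0.4981 -0.271 ]
-0.3 [ 0.498  -0.2713]
```

```bash
python3 mv.py .4946 -.2706 .206 1.275
```

```text
t 27.0833 pos [ 0.4932 -0.2702  0.2845] rpy [ 3.1415e+00 -4.0000e-04  1.2767e+00] w 0.0181 F [-0.31  0.47 -0.69]
shift cm [-0.    0.14  7.85] rot [ 0.     -0.0004  0.0017]
```

Emit:
apply_moves([
  [[0, 0.14, 1], [0, 0, 0], 0],
  [[0, 0.14, 2], [0, 0, 0], 0],
  [[0, 0.14, 3.2], [0, 0, 0], 0],
  [[0, 0.14, 4.4], [0, 0, 0], 0],
  [[0, 0.14, 5.6], [0, 0, 0], 0],
  [[0, 0.14, 6.8], [0, 0, 0], 0],
  [[0, 0.14, 7.6], [0, 0, 0], 0],
  [[0, 0.14, 7.85], [0, 0, 0], 0],
  [[0, 0.14, 7.85], [0, 0, 0], 0],
  [[0, 0.14, 7.85], [0, 0, 0], 0],
])

```text
time: 27.92
tool_pos: [0.4941, -0.2719, 0.2063]
ee_rot: [3.141, 0.0, 1.275]
wrist_force: [0.8, 0.1, -0.4]
width: 0.0181
```

```bash
python3 hook.py pics/m4.png scene 230 110 75 110 5 -0.0025 .618 -.034 0.015; python3 mv.py .4946 -.2706 .129 1.275
```

```text
t 28.1667 pos [ 0.4943 -0.2721  0.207 ] spread [0.0001 0.0001 0.0003] rpy [3.1399e+00 4.0000e-04 1.2748e+00] F [-0.62 -0.12  0.02] w 0.0177
hook dir deg -16.961890600287486
t 28.1667 pos [ 0.4943 -0.272   0.2068] rpy [3.1401e+00 4.0000e-04 1.2748e+00] w 0.0177 F [-0.62 -0.12  0.02]
shift cm [ 0.14 -0.02  7.78] rot [ 0.0015  0.0004 -0.0002]
```

View pics/m4.png

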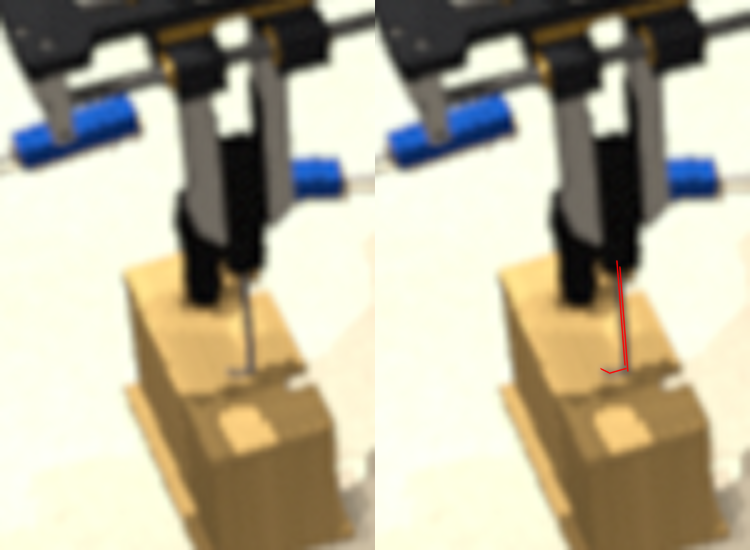

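Emit:
apply_moves([
  [[0.05, 0, 0.5], [0, 0, 0], 0],
  [[0.05, 0, 1.1], [0, 0, 0], 0],
  [[0.05, 0, 1.8], [0, 0, 0], 0],
  [[0.05, 0, 2.7], [0, 0, 0], 0],
  [[0.05, 0, 3.6], [0, 0, 0], 0],
  [[0.05, 0, 4.6], [0, 0, 0], 0],
  [[0.05, 0, 5.6], [0, 0, 0], 0],
  [[0.05, 0, 6.5], [0, 0, 0], 0],
  [[0.05, 0, 7.1], [0, 0, 0], 0],
  [[0.05, 0, 7.4], [0, 0, 0], 0],
])

```text
time: 29.0
tool_pos: [0.4935, -0.2709, 0.1303]
ee_rot: [-3.139, -0.001, 1.275]
wrist_force: [-0.2, -1.0, 0.0]
width: 0.0182
```

```bash
python3 hook.py pics/m5.png scene 230 110 75 110 5 -0.0025 .618 -.034 0.015; python3 mv.py .4946 -.2706 .127 1.275
```

```text
t 29.25 pos [ 0.4941 -0.2713  0.1317] spread [0.001  0.0007 0.0024] rpy [-3.1413e+00 -2.0000e-04  1.2748e+00] F [-0.9   0.23 -0.05] w 0.0179
hook dir deg -16.959632752254578
t 29.25 pos [ 0.4945 -0.2716  0.1327] rpy [3.1403e+00 3.0000e-04 1.2748e+00] w 0.0179 F [-0.9   0.23 -0.05]
shift cm [ 0.09 -0.02  0.57] rot [ 0.0013  0.0003 -0.0002]
```

View pics/m5.png

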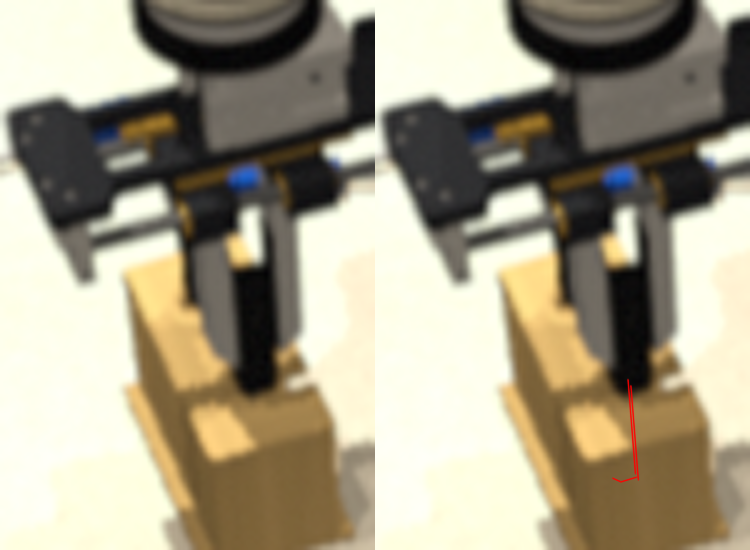

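Emit:
apply_moves([
  [[0, 0, 0.2], [0, 0, 0], 0],
  [[0, 0, 0.4], [0, 0, 0], 0],
  [[0, 0, 0.55], [0, 0, 0], 0],
  [[0, 0, 0.6], [0, 0, 0], 0],
  [[0, 0, 0.6], [0, 0, 0], 0.4],
  [[0, 0, 0.6], [0, 0, 0], 0.4],
  [[0, 0, 0.6], [0, 0, 0], 0.4],
  [[0, 0, 0.6], [0, 0, 0], 0.4],
  [[0, 0, 0.6], [0, 0, 0], 0.4],
  [[0, 0, 0.6], [0, 0, 0], 0.4],
])

```text
time: 30.08
tool_pos: [0.4941, -0.2713, 0.126]
ee_rot: [-3.142, -0.0, 1.275]
wrist_force: [0.7, 0.6, 0.0]
width: 0.0378
```

```bash
python3 hook.py pics/m6.png scene 230 110 75 110 5 -0.0025 .618 -.034 0.015
```

```text
t 30.3333 pos [ 0.4941 -0.2713  0.126 ] spread [0.     0.0001 0.0001] rpy [-3.1415e+00 -1.0000e-04  1.2748e+00] F [0.51 0.08 0.04] w 0.0379
hook dir deg -16.96128490293141
```

View pics/m6.png

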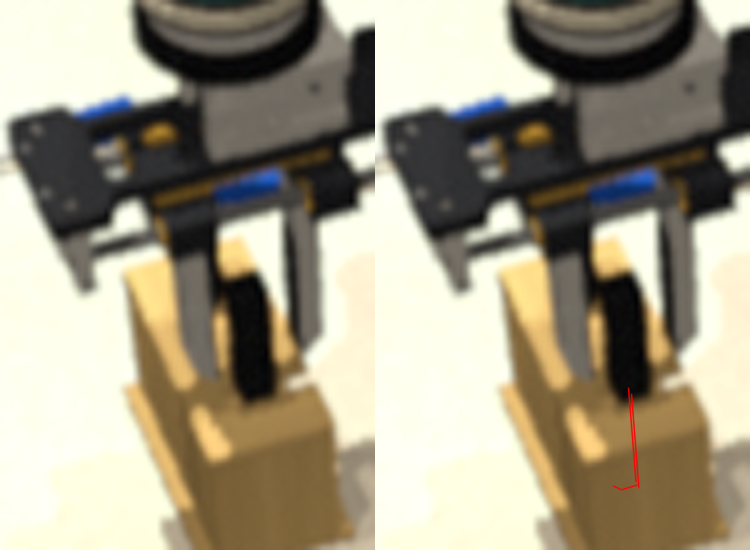

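Emit:
apply_moves([
  [[0, 0, -0.5], [0, 0, 0], 0.4],
  [[0, 0, -1.5], [0, 0, 0], 0.4],
  [[0, 0, -3], [0, 0, 0], 0.4],
  [[0, 0, -5], [0, 0, 0], 0.4],
  [[0, 0, -7], [0, 0, 0], 0.4],
  [[0, 0, -9], [0, 0, 0], 0.4],
  [[0, 0, -10.5], [0, 0, 0], 0.4],
  [[0, 0, -12], [0, 0, 0], 0.4],
  [[0, 0, -12], [0, 0, 0], 0.4],
  [[0, 0, -12], [0, 0, 0], 0.4],
])

```text
time: 31.17
tool_pos: [0.4946, -0.2716, 0.2478]
ee_rot: [3.138, 0.001, 1.275]
wrist_force: [-0.0, 0.7, -0.8]
width: 0.0379
```

```bash
python3 mv.py .6 -.03 .25 .785; python3 - <<'E'
from h import *
f=np.mean([optics.snapshot('scene').astype(float) for _ in range(5)],0);np.save('S2.npy',f)
a=np.clip((cv2.resize(f[135:235,240:320],None,fx=5,fy=5,interpolation=cv2.INTER_CUBIC)-20)*1.7,0,255).astype(np.uint8)
g=np.mean([optics.snapshot('top').astype(float) for _ in range(5)],0);np.save('T2.npy',g)
b=np.clip((cv2.resize(f[255:317,272:334],None,fx=8,fy=8,interpolation=cv2.INTER_CUBIC)-20)*1.6,0,255).astype(np.uint8)
c=np.clip((cv2.resize(g[165:225,265:325],None,fx=8,fy=8,interpolation=cv2.INTER_CUBIC)-5)*2.2,0,255).astype(np.uint8)
cv2.imwrite('pics/n1.png',a[:,:,::-1]);cv2.imwrite('pics/n2.png',b[:,:,::-1]);cv2.imwrite('pics/n3.png',c[:,:,::-1])
E
```

```text
t 31.1667 pos [ 0.4946 -0.2716  0.2478] rpy [3.1383e+00 9.0000e-04 1.2748e+00] w 0.0379 F [-0.04  0.68 -0.76]
shift cm [26.18  3.03 -0.24] rot [3.500e-03 1.000e-04 4.898e-01]
```

View pics/n1.png

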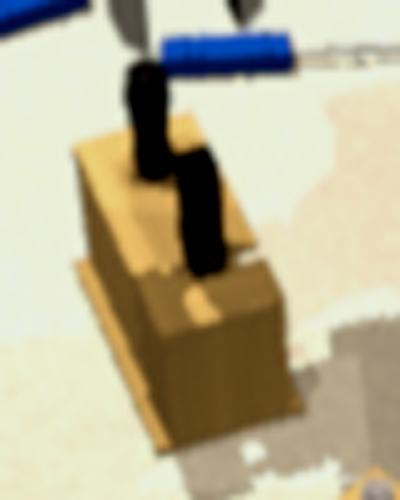

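View pics/n2.png

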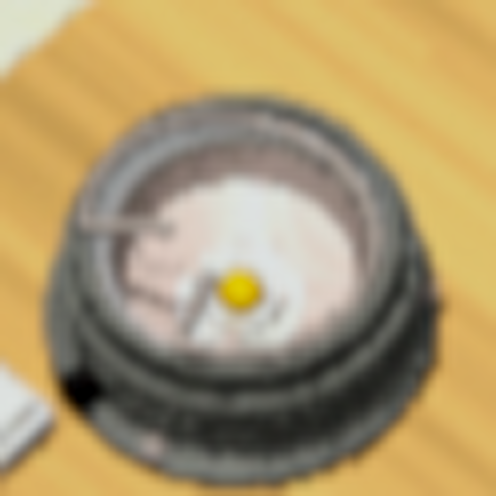

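View pics/n3.png

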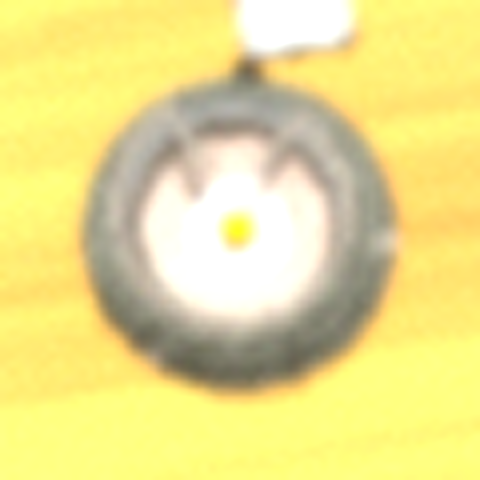

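```bash
python3 - <<'E'
from h import *
c=np.array([.618,-.034,0])
for n,a,b in(('a_in',(298.25,289.4),(289.4,188.75)),('b_in',(293.5,283.9),(298.5,187.5)),('b_out',(282.6,282.75),(303.1,179.4)),('a_out',(295.1,296.9),(287.5,178.75))):
    p,e=tri(a,b);print(n,((p-c)*1000).round(1),'err',(e*1000).round(1))
E
```

```text
a_in [10.8  8.1 96.5] err 5.8
b_in [ 11.5 -11.9  92.8] err 0.9
b_out [ 29.7 -23.6 100.8] err 1.8
a_out [ 30.9  15.7 100.2] err 5.0
```

```bash
python3 - <<'E'
from h import *
c=np.array([.618,-.034,0])
for n,uv in(('scene',(298.25,289.4)),('scene',(296.7,293.3)),('scene',(295.1,296.9)),('top',(289.4,188.75)),('top',(287.5,178.75)),('scene',(293.5,283.9)),('scene',(282.6,282.75)),('top',(298.5,187.5)),('top',(303.1,179.4))):
  print(n,uv,((onz(n,uv,.102)-c)*1000).round(1)[:2])
E
cat > ringfit.py <<'E'
from h import *
import sys
cx,cy,cz,yaw,tilt=map(float,sys.argv[1:6])
# ring plane: tilt about axis so that gap side is up
Rr=R.from_euler('ZY',[yaw,-tilt]).as_matrix()
a=np.radians(np.linspace(35,325,60));P=[np.c_[.036*np.cos(a),.036*np.sin(a),0*a]]
t=np.radians(35)
ring=np.vstack([[[.013*np.cos(t),.013*np.sin(t),0]],P[0],[[.013*np.cos(t),-.013*np.sin(t),0]]])
W=(Rr@ring.T).T+[cx,cy,cz]
o=[]
for n,f,x,y in(('scene','S2.npy',272,255),('top','T2.npy',265,165)):
    im=np.load(f)
    o.append(np.hstack([big(im,n,x,y,60,60,6.4,k,1.6 if n=='scene' else 2) for k in([],[(W,(255,0,0))])]))
cv2.imwrite(sys.argv[6],cv2.resize(np.vstack(o),None,fx=.78,fy=.78,interpolation=cv2.INTER_AREA)[:,:,::-1])
E
python3 ringfit.py .618 -.034 .1 0 .1 pics/o1.png
```

```text
scene (298.25, 289.4) [14.8  8.8]
scene (296.7, 293.3) [22.5 13.9]
scene (295.1, 296.9) [29.7 18.3]
top (289.4, 188.75) [7.8 9.6]
top (287.5, 178.75) [32.5 13.9]
scene (293.5, 283.9) [14.4 -6.9]
scene (282.6, 282.75) [ 29.4 -22.3]
top (298.5, 187.5) [ 10.4 -12.7]
top (303.1, 179.4) [ 30.2 -24.2]
```

View pics/o1.png

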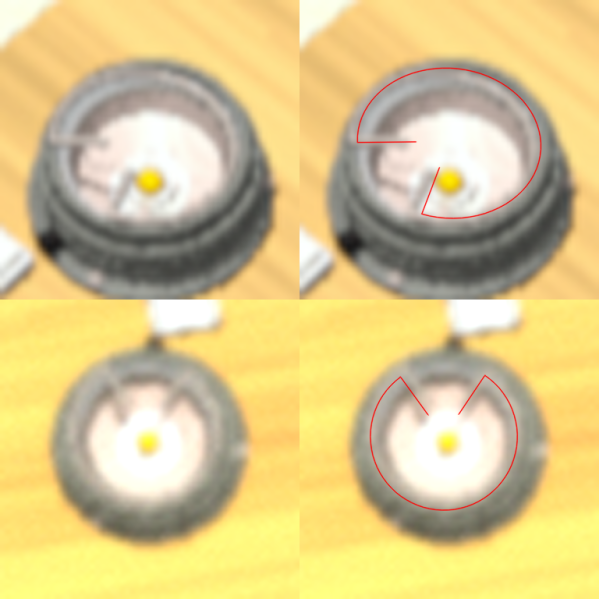

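```bash
python3 ringfit.py .6202 -.036 .0995 -0.02 .1 pics/o2.png
```

```text
(no output)
```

View pics/o2.png

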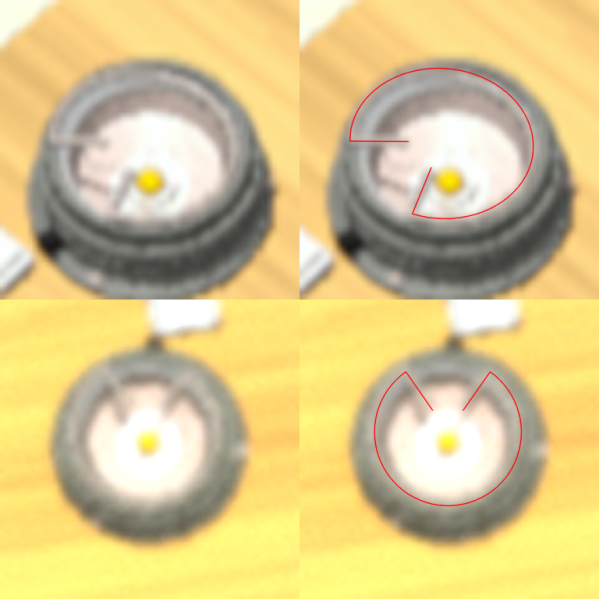

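```bash
python3 - <<'E'
from h import *
for n,uv,z in(('scene',(298.3,289.8),.0985),('scene',(295.4,297.2),.102),('top',(289.6,188.7),.0985),('top',(287.6,179.5),.102)):
  print(n,uv,onz(n,uv,z).round(4))
E
```

```text
scene (298.3, 289.8) [ 0.6321 -0.0262  0.0985]
scene (295.4, 297.2) [ 0.6477 -0.0148  0.102 ]
top (289.6, 188.7) [ 0.6264 -0.0247  0.0985]
top (287.6, 179.5) [ 0.6486 -0.0203  0.102 ]
```

```bash
python3 mv.py .6346 -.0245 .16 .63
```

```text
t 31.6667 pos [ 0.494  -0.2712  0.2456] rpy [-3.1409e+00 -3.0000e-04  1.2747e+00] w 0.0372 F [-0.12 -0.1   0.74]
shift cm [27.7   6.26  8.56] rot [-8.000e-04 -1.000e-04  6.447e-01]
```

Emit:
apply_moves([
  [[3, 0.7, 0], [0, 0, 0.08], 0.15],
  [[6.5, 1.5, 0], [0, 0, 0.16], 0.15],
  [[10, 2.3, 0], [0, 0, 0.26], 0.15],
  [[13.5, 3.1, 0.5], [0, 0, 0.36], 0.15],
  [[17, 3.9, 1.5], [0, 0, 0.46], 0.15],
  [[20.5, 4.7, 3], [0, 0, 0.56], 0.15],
  [[24, 5.5, 4.5], [0, 0, 0.645], 0.15],
  [[26.5, 6, 6], [0, 0, 0.645], 0.15],
  [[27.7, 6.26, 7.5], [0, 0, 0.645], 0.15],
  [[27.7, 6.26, 8], [0, 0, 0.645], 0.15],
])

```text
time: 32.5
tool_pos: [0.6343, -0.0214, 0.1624]
ee_rot: [-3.137, 0.003, 0.634]
wrist_force: [-0.7, 0.4, -0.5]
width: 0.0142
```

```bash
sed -i 's/^g=float/g=float/' grip.py; python3 grip.py pics/u1.png 262 220 75 100 5 1.6; python3 mv.py .6346 -.0245 .11 .63
```

```text
t 32.7 pos [ 0.6347 -0.0258  0.1669] rpy [ 3.1406e+00 -4.0000e-04  6.2860e-01] w 0.0144 F [ 0.37 -0.3  -0.37]
shift cm [ 0.06 -0.12  5.69] rot [ 0.001  -0.0004 -0.0014]
```

View pics/u1.png

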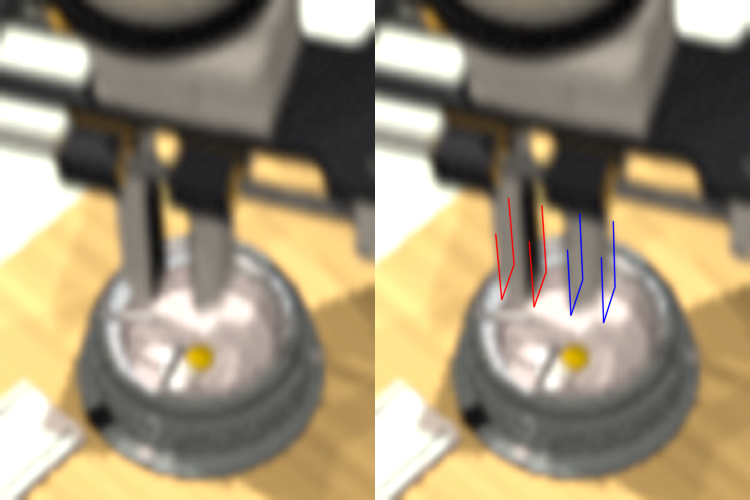

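Emit:
apply_moves([
  [[0.05, -0.1, 0.6], [0, 0, 0], 0.15],
  [[0.05, -0.1, 1.3], [0, 0, 0], 0.15],
  [[0.05, -0.1, 2], [0, 0, 0], 0.15],
  [[0.05, -0.1, 2.7], [0, 0, 0], 0.15],
  [[0.05, -0.1, 3.3], [0, 0, 0], 0.15],
  [[0.05, -0.1, 3.9], [0, 0, 0], 0.15],
  [[0.05, -0.1, 4.4], [0, 0, 0], 0.15],
  [[0.05, -0.1, 4.8], [0, 0, 0], 0.15],
  [[0.05, -0.1, 4.9], [0, 0, 0], 0.15],
  [[0.05, -0.1, 4.9], [0, 0, 0], 0.15],
])

```text
time: 33.53
tool_pos: [0.6344, -0.0234, 0.1165]
ee_rot: [-3.141, 0.001, 0.63]
wrist_force: [-0.1, 0.4, -0.6]
width: 0.0141
```

```bash
python3 grip.py pics/u2.png 262 230 75 100 5 1.6; python3 mv.py .6346 -.0245 .11 .63
```

```text
t 33.7333 pos [ 0.6349 -0.0235  0.1176] rpy [ 3.1409e+00 -9.0000e-04  6.2990e-01] w 0.0139 F [-0.06  0.02  0.51]
shift cm [-0.09  0.06  0.76] rot [ 0.0007 -0.0009 -0.0001]
```

View pics/u2.png

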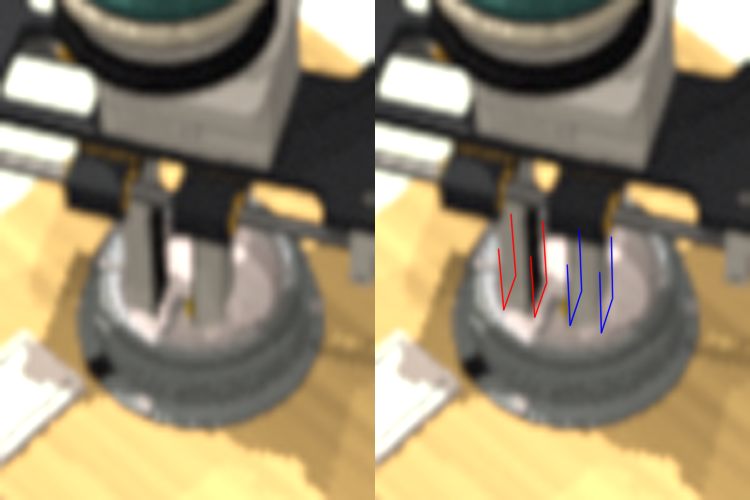

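Emit:
apply_moves([
  [[-0.08, 0.1, 0.2], [0, 0, 0], 0.15],
  [[-0.08, 0.1, 0.45], [0, 0, 0], 0.15],
  [[-0.08, 0.1, 0.65], [0, 0, 0], 0.15],
  [[-0.08, 0.1, 0.75], [0, 0, 0], 0.15],
  [[-0.08, 0.1, 0.75], [0, 0, 0], 0.15],
  [[-0.08, 0.1, 0.75], [0, 0, 0], 0],
  [[-0.08, 0.1, 0.75], [0, 0, 0], 0],
  [[-0.08, 0.1, 0.75], [0, 0, 0], 0],
  [[-0.08, 0.1, 0.75], [0, 0, 0], 0],
  [[-0.08, 0.1, 0.75], [0, 0, 0], 0],
])

```text
time: 34.57
tool_pos: [0.6344, -0.0247, 0.1095]
ee_rot: [-3.141, -0.0, 0.63]
wrist_force: [0.1, 0.5, -0.2]
width: 0.0027
```

```bash
python3 grip.py pics/u3.png 262 230 75 100 5 1.6; python3 mv.py .6346 -.0245 .11 .63
```

```text
t 34.7667 pos [ 0.6344 -0.0247  0.1095] rpy [-3.1413 -0.      0.6299] w 0.0022 F [0.33 0.33 0.6 ]
shift cm [ 0.02 -0.01 -0.05] rot [-0.0003 -0.     -0.0001]
```

View pics/u3.png

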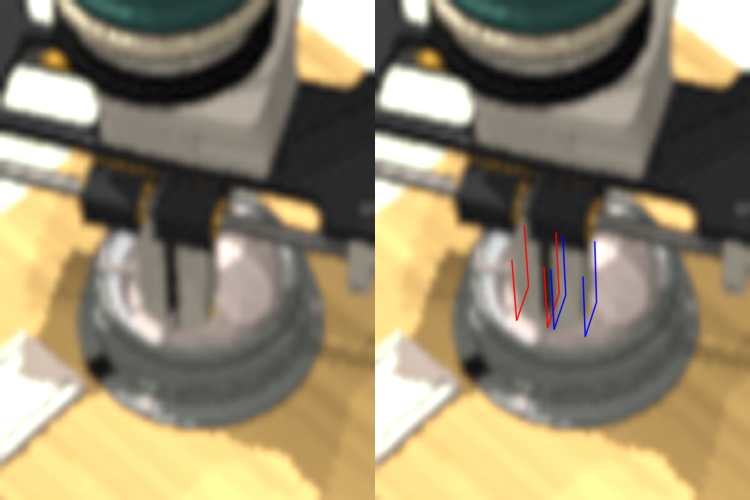

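```bash
python3 - <<'E'
from h import *
for _ in range(4):
    f=optics.snapshot('scene');print(robot.get_obs()['width'])
E
```

```text
0.0022547676752476724
0.002191925985183792
0.0020610335391856734
0.0025195332028197107
```

Emit:
apply_moves([
  [[0, 0, -0.2], [0, 0, 0], 0],
  [[0, 0, -0.5], [0, 0, 0], 0],
  [[0, 0, -0.9], [0, 0, 0], 0],
  [[0, 0, -1.4], [0, 0, 0], 0],
  [[0, 0, -1.9], [0, 0, 0], 0],
  [[0, 0, -2.4], [0, 0, 0], 0],
  [[0, 0, -2.9], [0, 0, 0], 0],
  [[0, 0, -3.4], [0, 0, 0], 0],
  [[0, 0, -3.9], [0, 0, 0], 0],
  [[0, 0, -4], [0, 0, 0], 0],
])

```text
time: 35.8
tool_pos: [0.6351, -0.0249, 0.151]
ee_rot: [3.14, -0.002, 0.63]
wrist_force: [-0.6, 0.0, -0.0]
width: 0.0026
```

```bash
python3 grip.py pics/u4.png 262 220 75 100 5 1.6; python3 mv.py .6346 -.0245 .11 .63
```

```text
t 36.0 pos [ 0.6344 -0.0247  0.1493] rpy [-3.1411e+00  3.0000e-04  6.2980e-01] w 0.0024 F [0.94 0.63 0.05]
shift cm [ 0.03 -0.    3.93] rot [-0.0004  0.0003 -0.0002]
```

View pics/u4.png

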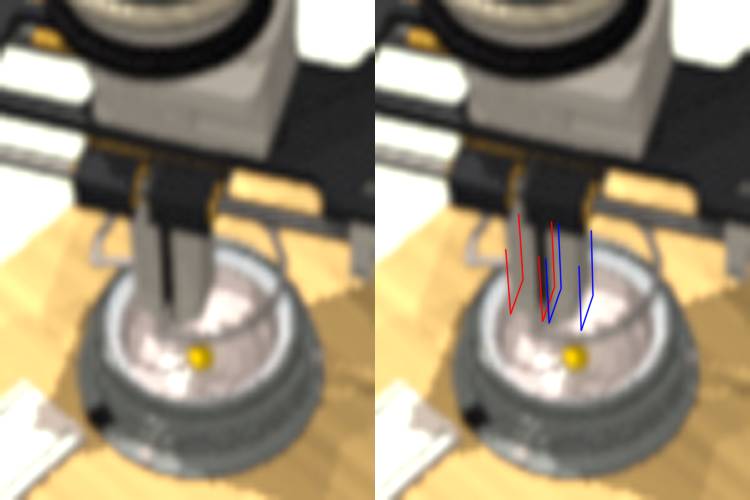

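```bash
cat > lid.py <<'E'
from h import *
import sys
cx,cy=map(float,sys.argv[1:3]);S=np.load('S.npy');T=np.load('T.npy')
cs=[(circ((cx,cy),.066,.016),(255,0,0)),(circ((cx,cy),.066,0),(0,0,255))]
a=big(S,'scene',425,340,84,80,4.5,cs,1.4);b=big(T,'top',142,220,70,70,5.1,cs,2)
h=min(a.shape[0],b.shape[0]);cv2.imwrite(sys.argv[3],np.hstack([a[:h],b[:h]])[:,:,::-1])
E
python3 - <<'E'
from h import *
print(onz('scene',(467,380),.012),onz('top',(176,256),.012))
E
python3 lid.py .46 .254 pics/lid1.png; python3 mv.py .46 .25 .2 .63
```

```text
[0.47313309 0.29298688 0.012     ] [0.46624846 0.28640962 0.012     ]
t 36.0 pos [ 0.6344 -0.0247  0.1493] rpy [-3.1411e+00  3.0000e-04  6.2980e-01] w 0.0024 F [0.94 0.63 0.05]
shift cm [  2.09 -32.47  -5.06] rot [-0.0004  0.0003 -0.0002]
```

View pics/lid1.png

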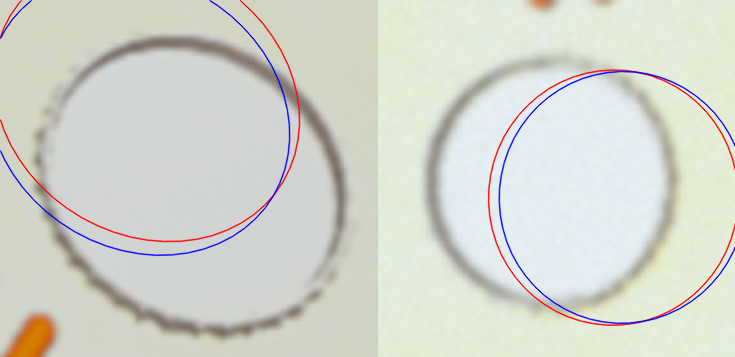

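```bash
python3 lid.py .4695 .288 pics/lid2.png
```

```text
(no output)
```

View pics/lid2.png

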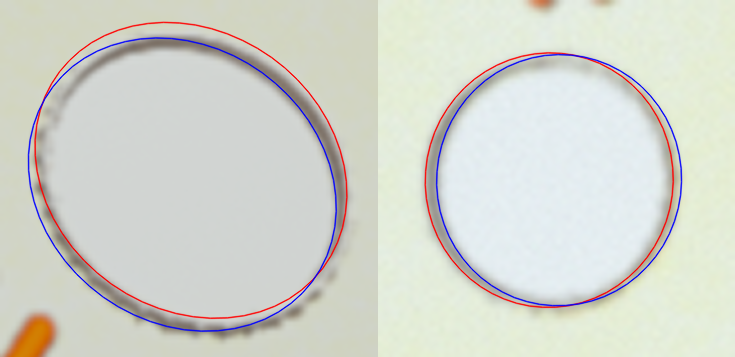

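```bash
python3 mv.py .4822 .2985 .15 .63
```

```text
t 36.0 pos [ 0.6344 -0.0247  0.1493] rpy [-3.1411e+00  3.0000e-04  6.2980e-01] w 0.0024 F [0.94 0.63 0.05]
shift cm [  6.74 -35.08  -0.06] rot [-0.0004  0.0003 -0.0002]
```

Emit:
apply_moves([
  [[0.3, -1.5, -1], [0, 0, 0], 0],
  [[0.8, -4.5, -2], [0, 0, 0], 0],
  [[1.6, -8.5, -2], [0, 0, 0], 0],
  [[2.4, -12.5, -2], [0, 0, 0], 0],
  [[3.2, -16.5, -2], [0, 0, 0], 0],
  [[4.0, -20.5, -2], [0, 0, 0], 0],
  [[4.8, -24.5, -2], [0, 0, 0], 0],
  [[5.6, -28.5, -2], [0, 0, 0], 0],
  [[6.3, -32, -2], [0, 0, 0], 0],
  [[6.7, -34.3, -2], [0, 0, 0], 0],
])

```text
time: 36.83
tool_pos: [0.4838, 0.2956, 0.1703]
ee_rot: [-3.14, -0.001, 0.633]
wrist_force: [1.1, -0.4, 1.0]
width: 0.0024
```

```bash
python3 grip.py pics/v1.png 410 250 110 160 3 1.6; python3 mv.py .4822 .2985 .10 .63
```

```text
t 37.0333 pos [0.4859 0.2926 0.17  ] rpy [ 3.1411e+00 -1.0000e-04  6.3190e-01] w 0.0021 F [ 0.27 -0.11 -0.05]
shift cm [ 0.05 -0.7   6.99] rot [ 0.0005 -0.0001  0.0019]
```

View pics/v1.png

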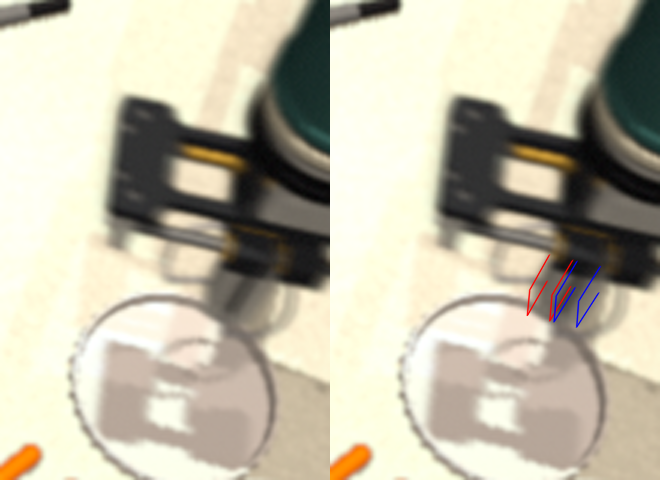

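Emit:
apply_moves([
  [[0.05, -0.4, 1], [0, 0, 0], 0],
  [[0.05, -0.7, 2.5], [0, 0, 0], 0],
  [[0.05, -0.7, 4.2], [0, 0, 0], 0],
  [[0.05, -0.7, 6], [0, 0, 0], 0],
  [[0.05, -0.7, 7.8], [0, 0, 0], 0],
  [[0.05, -0.7, 9.4], [0, 0, 0], 0],
  [[0.05, -0.7, 10.8], [0, 0, 0], 0],
  [[0.05, -0.7, 11.8], [0, 0, 0], 0],
  [[0.05, -0.7, 12.4], [0, 0, 0], 0],
  [[0.05, -0.7, 12.5], [0, 0, 0], 0],
])

```text
time: 37.87
tool_pos: [0.4823, 0.2967, 0.0428]
ee_rot: [-3.141, 0.003, 0.628]
wrist_force: [-0.3, -0.1, -0.9]
width: 0.0022
```

```bash
python3 grip.py pics/v2.png 410 290 110 140 3 1.6; python3 mv.py .4822 .2985 .02 .63
```

```text
t 38.0667 pos [0.4838 0.2981 0.0457] rpy [ 3.1413e+00 -2.2000e-03  6.2940e-01] w 0.0022 F [-0.36 -0.08 -0.4 ]
shift cm [-0.11 -0.13  2.57] rot [ 0.0003 -0.0022 -0.0006]
```

View pics/v2.png

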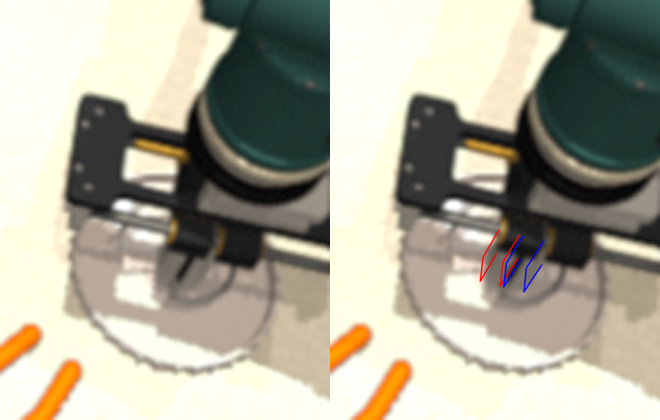

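Emit:
apply_moves([
  [[-0.1, -0.1, 0.3], [0, 0, 0], 0],
  [[-0.1, -0.1, 0.7], [0, 0, 0], 0],
  [[-0.1, -0.1, 1.1], [0, 0, 0], 0],
  [[-0.1, -0.1, 1.5], [0, 0, 0], 0],
  [[-0.1, -0.1, 1.8], [0, 0, 0], 0],
  [[-0.1, -0.1, 2.1], [0, 0, 0], 0],
  [[-0.1, -0.1, 2.3], [0, 0, 0], 0],
  [[-0.1, -0.1, 2.4], [0, 0, 0], 0],
  [[-0.1, -0.1, 2.4], [0, 0, 0], 0],
  [[-0.1, -0.1, 2.4], [0, 0, 0], 0],
])

```text
time: 38.9
tool_pos: [0.4816, 0.2981, 0.0206]
ee_rot: [-3.142, -0.0, 0.63]
wrist_force: [-0.6, -0.9, -0.2]
width: 0.0024
```

```bash
python3 grip.py pics/v3.png 410 290 110 140 3 1.6; python3 mv.py .4822 .2985 .02 .63
```

```text
t 39.1 pos [0.4817 0.2982 0.0208] rpy [ 3.1416e+00 -6.0000e-04  6.2980e-01] w 0.0021 F [-0.54  0.47  0.49]
shift cm [0.06 0.   0.08] rot [ 0.     -0.0006 -0.0002]
```

View pics/v3.png

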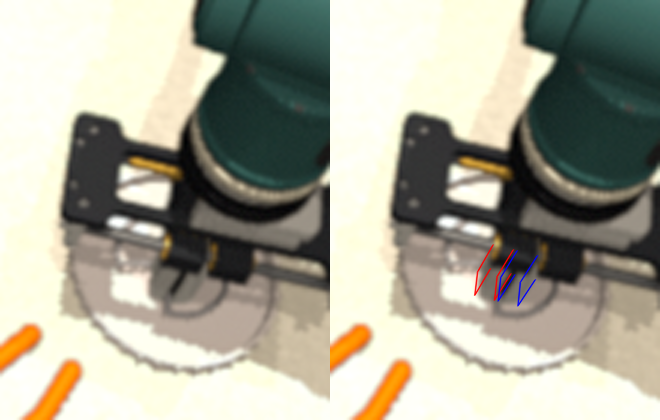

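Emit:
apply_moves([
  [[0, 0, 0.1], [0, 0, 0], 0],
  [[0, 0, 0.1], [0, 0, 0], 0.15],
  [[0, 0, 0.1], [0, 0, 0], 0.15],
  [[0, 0, 0.1], [0, 0, 0], 0.15],
  [[0, 0, 0.1], [0, 0, 0], 0.15],
  [[0, 0, 0.1], [0, 0, 0], 0.15],
  [[0, 0, 0.1], [0, 0, 0], 0.15],
  [[0, 0, -0.3], [0, 0, 0], 0.15],
  [[0, 0, -1], [0, 0, 0], 0.15],
  [[0, 0, -2], [0, 0, 0], 0.15],
])

```text
time: 39.93
tool_pos: [0.481, 0.2978, 0.0406]
ee_rot: [-3.141, 0.001, 0.63]
wrist_force: [0.0, 0.1, -0.3]
width: 0.0143
```

Emit:
apply_moves([
  [[0, 0, -1.5], [0, 0, 0], 0.15],
  [[0, 0, -3.5], [0, 0, 0], 0.15],
  [[0, 0, -6], [0, 0, 0], 0.15],
  [[0, 0, -9], [0, 0, 0], 0.15],
  [[-3, 0, -12], [0, 0, 0], 0.15],
  [[-6, 3, -15], [0, 0, 0], 0.15],
  [[-9, 6, -16], [0, 0, 0], 0.15],
  [[-12, 9, -16], [0, 0, 0], 0.15],
  [[-14, 11, -16], [0, 0, 0], 0.15],
  [[-14, 11, -16], [0, 0, 0], 0.15],
])

```text
time: 40.77
tool_pos: [0.433, 0.1213, 0.2031]
ee_rot: [3.137, -0.002, 0.623]
wrist_force: [1.0, 0.4, -0.3]
width: 0.0142
```

```bash
python3 mv.py .4822 .2985 .02 .63|head -1; python3 - <<'E'
from h import *
f=np.mean([optics.snapshot('scene').astype(float) for _ in range(4)],0)
g=np.mean([optics.snapshot('top').astype(float) for _ in range(4)],0)
np.save('S3.npy',f);np.save('T3.npy',g)
cv2.imwrite('pics/w0.png',np.clip(f*1.3,0,255).astype(np.uint8)[:,:,::-1])
a=np.clip(cv2.resize(f[335:425,420:515],None,fx=4,fy=4,interpolation=cv2.INTER_CUBIC)*1.3,0,255).astype(np.uint8)
b=np.clip(cv2.resize(g[215:305,135:230],None,fx=4,fy=4,interpolation=cv2.INTER_CUBIC)*1.6,0,255).astype(np.uint8)
cv2.imwrite('pics/w1.png',np.hstack([a,b])[:,:,::-1])
E
```

```text
t 40.7667 pos [0.433  0.1213 0.2031] rpy [ 3.1368e+00 -1.6000e-03  6.2250e-01] w 0.0142 F [ 0.98  0.45 -0.33]
```

View pics/w1.png

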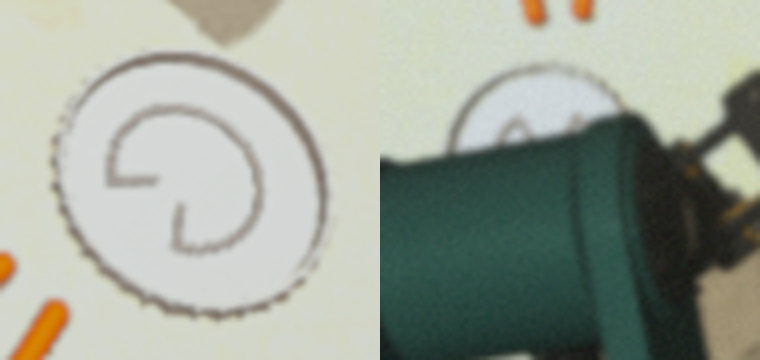

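View pics/w0.png

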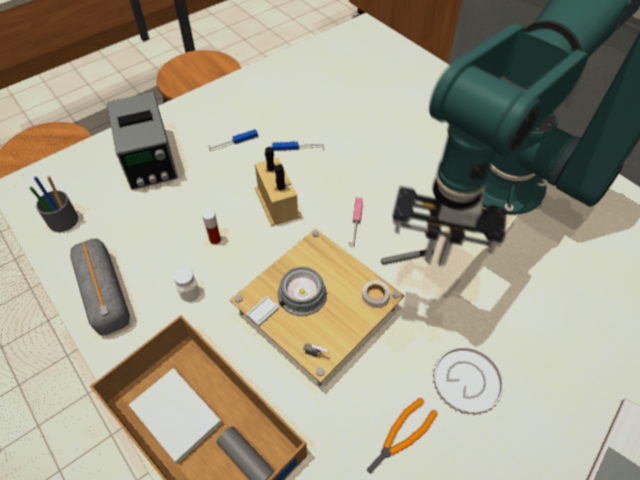

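```bash
python3 - <<'E'
from h import *
f=np.load('S3.npy');S=np.load('S.npy')
a=[np.clip((cv2.resize(i[140:215,245:305],None,fx=6,fy=6,interpolation=cv2.INTER_CUBIC)-10)*1.8,0,255).astype(np.uint8) for i in(S,f)]
cv2.imwrite('pics/w2.png',np.hstack(a)[:,:,::-1])
E
```

```text
(no output)
```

View pics/w2.png

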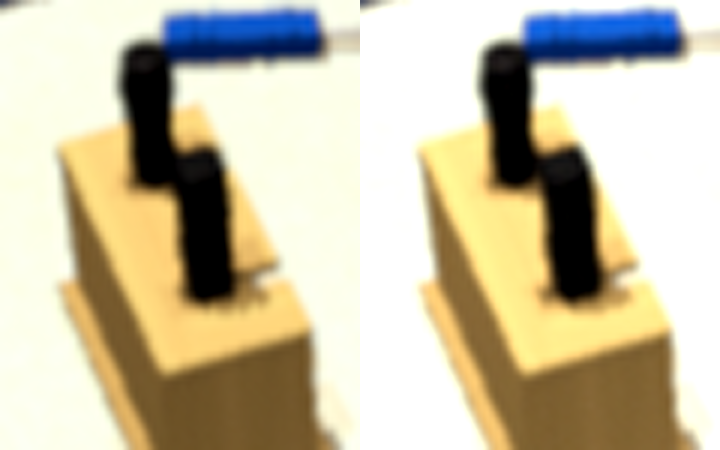

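```bash
python3 -c "
from h import *
print(job.close_job(), robot.get_obs()['time'])"
```

```text
the job is handed in; nothing more can be done
the job is handed in; nothing more can be done
```

I handed the job in at about 41 s, well inside the 72 s limit. The ring is in the lid and the pick is back in its slot. The hand-in reports no verdict.

**What I did:** I lifted the ring's end_a tail out of the groove with the pick. Then I hung the pick back in the left slot, took the loose ring by that tail with the fingers, and laid it in the lid.

**What the last pictures show:**
- **Ring:** it lies flat in the lid, a few mm from the middle. I could only judge this from the scene camera, because the arm hid most of the lid from the top camera.
- **Pick:** it stands upright in its slot with its shoulder on the board. It is about 2.5–3 mm nearer the front than where it hung at first, and its lean has changed by less than 1 degree.
- **Everything else:** the driver, tape, glue and pliers look unmoved. The wrist force stayed below about 2 N in every reading, though readings only came at the end of each move, so there was no sign of leaning on the lamp.

**What went wrong or disagreed:**
- **First hook attempt missed:** the hook pointed the opposite way from what I worked out from the task text (along the rack's +x, towards its back). I saw this in a raised view and came at the tail from its other side. The pick went back in with the hook facing the same way as I found it.
- **Lift seen only in pictures:** I judged the ring's release from the two tails rising about 17–19 mm with the hook; the force reading showed nothing clear.
- **Finger opening on the ring:** it read about 2.3 mm on a 4 mm wire, but the grip held until I released it.
- **Cameras:** the two views differed by several mm in places, so I relied on the scene camera, which I had checked against the gripper and the held pick.

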